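Torque down the bonnet nut of a gas filter

TASK

The in-line gas filter has a new gasket and its bonnet nut is only hand-tight. Take the torque wrench from its cradle, set its ring fully down over the bonnet nut and tighten clockwise until the wrench gives at its joint; stop there, do not push on to the end of its give. Then lift the wrench off without loosening the nut, lay it back in both saddles of its cradle the way it lay, and leave the things on the bench where they are.

Things in the scene. Friction and masses are not known exactly. Their poses are not given: they have to be found in the camera images.
- filter: Small stainless gas filter, fixed on an aluminium plate 84 x 184 x 10 mm; origin: centre of the plate's underside, on the nut's axis. Two tube ports along y, all below 45 mm. On top the bonnet nut: round flange 53 mm across, upper face 60 mm above the bench; on it a hexagon 36 mm across flats, 18 mm high, top edges chamfered.
- nut_seat (a point): Point on the nut's vertical axis level with its flange's upper face, 60 mm above the bench, where the wrench's ring comes to rest; z up, turns with the nut; a corner of the hexagon lies on its x axis.
- nut (a joint): Angle of the hand-tight nut short of its gasket, rad: -0.22 to -0.08 at the start, grows clockwise seen from above, stays 0 once it bears. From there the gasket crushes for an unknown further 0.2 to 0.65 rad (about 0.4 N m) until the nut is tight and stops. Turned back it reads negative at once, and needs only 0.08 N m for that.
- wrench: Torque wrench's handle. Whole wrench 271 mm, about 0.37 kg: steel ring head, pin joint, square tube, black rubber grip. Origin: under the ring's centre (wrench straight), level with the grip's underside; x from ring to grip end, z up. Pin at x = 36 mm; tube 16 wide, 14 high; flat-sided grip 26 wide, 22 high, x = 116 to 238 mm; centre of mass near x = 112 mm.
- wrench_grip (a point): Middle of the rubber grip's height and width at x = 150 mm of the wrench, a good place to hold it; axes as the wrench.
- ring (a point): Centre of the ring head's underside, 3 mm above the grip's underside. Ring 54 mm across, 16 mm high, open through; hexagon opening 38 mm across flats (some 0.1 rad of play each way on the nut) with a corner on the wrench's x axis: it fits with the handle in line with any corner of the nut. Turns with the head.
- wrench_head (a joint): Breakaway joint between head and handle, rad: 0 straight; gives only when the handle is pulled clockwise seen from above. Rigid up to the set 1.25 N m about its pin (some 11 N at wrench_grip), then folds with falling resistance (0.3 N m at 0.2 rad) to a hard end stop at 0.22 rad; springs straight when unloaded.
- cradle: Fixed wrench cradle: aluminium base 190 x 60 x 6 mm, two grey U saddles 16 mm long with flared mouths. Origin: centre of the base's underside; x from ring end to grip end of the wrench in it. Tube saddle at x = -70 mm: 21 mm wide, floor 24 mm, top 41 mm above the bench; grip saddle at x = +70 mm: 31 mm wide, floor 20 mm, top 37 mm.
- cradle_grip (a point): Where point wrench_grip is when the wrench lies home in the cradle, 31 mm above the bench; axes as the cradle. Free for fingers at both sides down to the base (6 mm).
- cradle_ring (a point): Where point ring is when the wrench lies home in the cradle, 23 mm above the bench; axes as the cradle. Behind it, and between cradle and filter, stands a tall black cabinet whose front is 0.60 m ahead of the robot's base axis, from 0.02 to 0.48 m to its left: carry the ring in front of it.
- spanner: Bystander: loose plain combination spanner 144 x 26 x 7 mm lying on the bench, not the tool for this. Origin: centre of its underside.
- ptfe_tape: Bystander: loose white roll of thread tape, 52 mm across, 14 mm high. Origin: centre of its underside.
- brass_union: Bystander: loose small brass union 21 x 18 x 28 mm, standing. Origin: centre of its underside.

How it is judged:
By the outcome, as a careful person would: the job done as asked, in the order asked, and still so for the second after the job is handed in, with the robot touching nothing.
It also fails if it takes over 72 s, if anything falls off the work surface, if the arm or the gripper's body presses on something with over 40 N, if the wrist force passes 120 N, or if a joint passes its speed limit or range.

ROBOT

A 7-joint arm with a two-finger parallel gripper is mounted at the origin on a cart in front of the work surface, level with it; the furniture and walls round the work are solid. World frame = base frame: x ahead of the robot, y to its left, z up, the work surface at z = 0. Lengths are in m, angles in degrees, forces in N, time in s.
With the tool pointing down it reaches from about 0.4 to 0.85 m from the base axis. Payload 6.9 kg.
Tool frame: the origin (TCP) lies at the very end of the fingers, on their centre line; the grasp point (between the pads) lies 19 mm behind it; z points along the fingers, y is the line along which they close (so a half turn about z gives the same grasp; the last joint's range is limited). The gripper opens to 85 mm and grips with 20 to 120 N. Pads are 22 mm wide; open, the fingers measure 114 mm over their backs; the gripper's body (76 mm by 85 mm) begins 54 mm behind the grasp point. The pads swing forward as they close: fully open they stand 13 mm farther back than shut.
Start: joints at [-68.153, 29.078, -13.613, 85.955, 7.202, 65.827, -8.869], TCP at [0.17, 0.601, 0.231] pointing down, gripper open.
Joint ranges: [-176.47, 176.47], [-13.61, 117.27], [-81.72, 77.17], [0.22, 143.17], [-87.28, 267.28], [10, 112.55], [-165.47, 165.47]. Speed limits (degrees/s): [136.94, 136.94, 180, 180, 180, 180, 180].

INTERFACE

Orientations are given as [roll, pitch, yaw] about the fixed x, y, z axes, in that order (R = Rz(yaw) Ry(pitch) Rx(roll)).
In Python, from rig import manip, cams, finish_job gives the robot as it stands.
- The arm moves only by the tool move_arm, never from a script. Its argument "series" is a list that holds one entry, the list of rows, each a list of 7 numbers: the shift along the tool's x, y, z each as a share of 150 mm, from -1 to 1, then the turn, a rotation vector about the tool's x, y, z each as a share of 0.08 rad, from -1 to 1, then the opening in per cent of the stroke, from 0 (shut) to 100 (fully open). In form: [[[x, y, z, rx, ry, rz, grip], ...]]. A call has exactly 5 rows; each row shifts and turns the commanded pose from where the row before left it, along the tool's axes as they then stand; what a row does not reach is not made up. A row lasts 1/12 s, in which the tool goes at most 41.7 mm and 7.16 degrees, less where a joint would pass 70% of its speed; a pose out of reach is approached as far as the arm can. A call with a number of a shift or a turn outside -1 to 1 is refused whole. A call with a gripper value outside its range is refused whole. The fingers move at their own pace and stop on an object; the grip force is fixed at half the most. Time passes only in rows, so rows that do not move let the fingers close, or fill a call up. It gives the time, the measured TCP pose, the force, the opening and the grip force at its end, in the units of the state.
- manip.get_obs(): the state, without advancing time (a new reading comes with each control period).
- cams.get_image(name): name is "scene" or "side" or "wrist"; returns a dict with "color" (420x560x3 uint8, red, green, blue), "z_map" (420x560 float32, m along the optical axis (not along the pixel's ray), 0 where there is no reading), "fx", "fy", "cx", "cy" (pixels), "k1" (the pictures are not rectified: a ray, as slopes to the right and down, at radius r is drawn at 1 + k1 r^2 times it, then the intrinsics apply), "R" (3x3) and "t" (3): a world point X has camera coordinates R X + t. Camera axes: x right, y down, z forward; pixel columns grow to the right and rows downward; lengths in m; the calibration is good to about 2 mm. A picture is of the moment at which its call begins.
- finish_job(): hands the job in; it is judged then, once.
Trained networks look in a picture, given as the dict that the camera call returned (one of the last four; its "shot" number tells which), for a name from the list of things; names that differ only in an ending like _2 or _b are one class to them, and where a whole thing is asked for, a point or a joint stands for the part that bears it (a point fixed in the world has none). Each returns a list of dicts, best first, with "score" (0 to 1); they miss things now and then, are a little off and sometimes report something else, mostly with a low value. They report only what shows in the picture. A call takes as long as a camera call.
- cams.trace(picture, query): "region" (420x560 bool, what is visible of it) and "box" ([centre column, centre row, width, height] in pixels, round what is visible of it).
The state is a dict: "time_s": time; "joint_positions": joint angles; "qd": joint speeds; "joint_torque": joint torques, N m; "tool_pos": TCP position; "tool_rot": TCP orientation; "contact_force": force on the tool from outside, world axes, zero at the start; "torque": the same for the moment, N m; "grip_width": finger opening in m; "finger_force": force on a finger pad.
Only numpy, scipy, OpenCV 4.12 (cv2) and the standard library are available. Lean on these libraries where they do the work, as an engineer would, in place of code of your own. Each camera call takes 0.05 s, during which the arm holds its last target. There are 200 camera calls.

## Working session

There is one attempt and no reset: what is moved stays moved. The work goes in short steps, Python scripts to look and compute and a tool call to move; the robot and the scene stay as the last step left them, time stands still between calls to the robot, and variables do not carry over. Pictures are saved under pics/ and viewed, at most 10 in all, crops included, and the job is handed in when it is done.

Besides the shell and the picture viewer there is one more tool, called after ">>>" by a JSON object that holds its "op" and its "data", one argument or row to a line. move_arm: Moves the arm, as the interface text tells. Shift numbers are shares of 150 mm and turn numbers shares of 0.08 rad, none past 1 either way. Its arguments: {"type":"object","properties":{"series":{"type":"array"}},"required":["series"]}

```bash
ls; mkdir -p pics
cat > h.py <<'E'
import numpy as np, cv2
from rig import manip, cams, finish_job
from scipy.spatial.transform import Rotation as Ro
def cloud(p):
    h,w=p["z_map"].shape
    v,u=np.mgrid[:h,:w]
    xd=(u-p["cx"])/p["fx"]; yd=(v-p["cy"])/p["fy"]
    x,y=xd.copy(),yd.copy()
    for _ in range(8):
        s=1+p["k1"]*(x*x+y*y); x=xd/s; y=yd/s
    z=p["z_map"].astype(float)
    C=np.stack([x*z,y*z,z],-1)
    W=(C-np.array(p["t"]))@np.array(p["R"])
    W[z<=0]=np.nan
    return W
def save(p,n): cv2.imwrite("pics/"+n,p["color"][:,:,::-1])
def seg(p,q,W,zmin=-1,zmax=1):
    o=[]
    for d in cams.trace(p,q)[:2]:
        P=W[d["region"]]; P=P[np.isfinite(P[:,0])&(P[:,2]>zmin)&(P[:,2]<zmax)]
        o.append((d["score"],d["box"],P))
    return o
def rect(P):
    (c,s,a)=cv2.minAreaRect((P[:,:2]*1000).astype(np.float32)); return np.round(c,1),np.round(s,1),round(a,1)
E
python3 - <<'E'
from h import *
for n in ["scene","side","wrist"]:
    p=cams.get_image(n); save(p,n+"0.png"); W=cloud(p)
    for q in ["filter","wrench","cradle","ring","spanner","ptfe_tape","brass_union"]:
        for s,b,P in seg(p,q,W)[:1]:
            if len(P)>20: print(n,q,round(s,2),np.round(b),len(P),np.round(np.median(P,0),3),np.round(np.percentile(P,[2,98],axis=0),3).tolist())
o=manip.get_obs(); print({k:np.round(v,3).tolist() for k,v in o.items()})
E
```

```text
pics
scene filter 0.74 [370. 274.  82.  68.] 2677 [ 0.589 -0.147  0.011] [[0.558, -0.22, 0.003], [0.638, -0.047, 0.079]]
scene wrench 0.6 [226. 197.  64.  57.] 848 [0.481 0.26  0.037] [[0.465, 0.15, 0.004], [0.51, 0.417, 0.043]]
scene cradle 0.87 [234. 205.  58.  52.] 633 [0.469 0.242 0.005] [[0.454, 0.154, 0.001], [0.505, 0.337, 0.037]]
scene ring 0.75 [204. 174.  20.  20.] 253 [0.492 0.401 0.033] [[0.464, 0.36, -0.004], [0.536, 0.466, 0.04]]
scene spanner 0.75 [274. 267.  28.  47.] 331 [0.446 0.014 0.005] [[0.424, -0.046, -0.0], [0.471, 0.088, 0.008]]
scene ptfe_tape 0.7 [235. 208.  58.  52.] 697 [0.469 0.236 0.005] [[0.453, 0.154, -0.002], [0.51, 0.34, 0.039]]
scene brass_union 0.34 [329. 312.  29.  22.] 382 [ 0.453 -0.149  0.011] [[0.43, -0.17, 0.001], [0.477, -0.125, 0.014]]
side filter 0.97 [358. 212.  64.  39.] 1537 [ 0.589 -0.13   0.014] [[0.557, -0.216, 0.005], [0.64, -0.042, 0.08]]
side wrench 0.63 [218. 206.  84.  30.] 726 [0.482 0.264 0.04 ] [[0.466, 0.159, 0.024], [0.51, 0.414, 0.047]]
side cradle 0.96 [226. 214.  61.  27.] 536 [0.468 0.253 0.008] [[0.454, 0.16, 0.003], [0.485, 0.339, 0.039]]
side ring 0.59 [182. 197.  19.  17.] 177 [0.491 0.394 0.037] [[0.463, 0.366, -0.002], [0.517, 0.419, 0.045]]
side spanner 0.64 [360. 202.  19.  17.] 220 [ 0.592 -0.129  0.072] [[0.577, -0.151, 0.003], [0.654, -0.106, 0.083]]
side ptfe_tape 0.45 [357. 255.  18.  15.] 255 [ 0.452 -0.143  0.011] [[0.428, -0.168, -0.001], [0.486, -0.12, 0.017]]
{'time_s': 1.2, 'joint_positions': [-68.153, 29.077, -13.611, 85.957, 7.201, 65.827, -8.87], 'qd': [0.086, -0.014, -0.031, 0.004, -0.0, -0.009, 0.028], 'joint_torque': [-0.001, -62.036, -2.185, -24.997, 0.014, 0.002, 0.0], 'tool_pos': [0.17, 0.601, 0.231], 'tool_rot': [-179.996, 0.0, 164.194], 'contact_force': [-0.18, -0.194, -0.529], 'torque': [-0.021, -0.021, -0.039], 'finger_force': 0.0, 'grip_width': 0.086}
```

View pics/scene0.png

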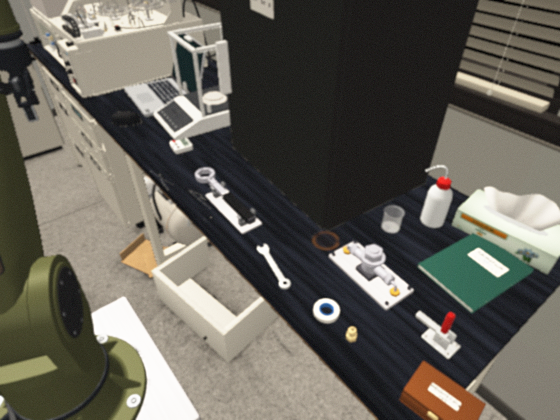

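Run:
```python
from h import *
for n in ["scene","side"]:
    p=cams.get_image(n); W=cloud(p)
    m=np.isfinite(W[...,0])&(W[...,2]>.028)&(W[...,2]<.05)&(W[...,0]>.43)&(W[...,0]<.56)&(W[...,1]>.12)&(W[...,1]<.45)
    P=W[m]; print(n,"wrench",len(P),rect(P), np.median(P[:,2]))
    c=P[:,:2].mean(0); u,s,v=np.linalg.svd(P[:,:2]-c); d=v[0]*np.sign(v[0][1]); print("axis deg",np.degrees(np.arctan2(d[1],d[0])))
    for lo in np.arange(.14,.44,.02):
        Q=P[(P[:,1]>lo)&(P[:,1]<lo+.02)]
        if len(Q): print(round(lo,2),len(Q),np.round(Q.min(0),3),np.round(Q.max(0),3))
    m=np.isfinite(W[...,0])&(W[...,2]>.068)&(W[...,2]<.09)&(W[...,0]>.54)&(W[...,0]<.66)&(W[...,1]>-.2)&(W[...,1]<-.05)
    P=W[m]; print("hex",len(P),rect(P),np.median(P[:,2]),P.min(0),P.max(0))
    m=np.isfinite(W[...,0])&(W[...,2]>.004)&(W[...,2]<.016)&(W[...,0]>.53)&(W[...,0]<.66)&(W[...,1]>-.26)&(W[...,1]<-.03)
    P=W[m]; print("plate",len(P),rect(P))
```

```text
scene wrench 781 (array([485.8, 285. ]), array([273.5,  53. ]), 88.6) 0.03789308587840713
axis deg 87.96752354364781
0.14 57 [0.471 0.148 0.028] [0.494 0.16  0.042]
0.16 95 [0.457 0.16  0.028] [0.51  0.18  0.042]
0.18 82 [0.457 0.18  0.029] [0.509 0.2   0.043]
0.2 60 [0.469 0.2   0.028] [0.494 0.219 0.044]
0.22 61 [0.47  0.221 0.028] [0.495 0.24  0.046]
0.24 55 [0.471 0.24  0.029] [0.497 0.26  0.043]
0.26 49 [0.471 0.26  0.029] [0.495 0.28  0.043]
0.28 30 [0.474 0.28  0.029] [0.492 0.3   0.04 ]
0.3 60 [0.466 0.3   0.028] [0.508 0.32  0.042]
0.32 50 [0.467 0.32  0.029] [0.505 0.34  0.042]
0.34 27 [0.48  0.34  0.029] [0.494 0.359 0.039]
0.36 56 [0.467 0.36  0.029] [0.512 0.379 0.04 ]
0.38 38 [0.462 0.381 0.029] [0.515 0.399 0.04 ]
0.4 58 [0.463 0.401 0.029] [0.513 0.42  0.041]
0.42 3 [0.481 0.421 0.035] [0.501 0.421 0.037]
hex 216 (array([ 601.3, -130.9]), array([36.7, 35.4]), 41.2) 0.07728538240766072 [ 0.58322587 -0.15070257  0.06859853] [ 0.62028537 -0.11084868  0.08209304]
plate 1520 (array([ 602.7, -131.2]), array([184.7,  86.7]), 85.7)
side wrench 775 (array([486.3, 285.9]), arra
[... 306 characters left out ...]
]
0.24 59 [0.471 0.241 0.03 ] [0.497 0.26  0.048]
0.26 61 [0.471 0.26  0.03 ] [0.497 0.28  0.048]
0.28 43 [0.475 0.28  0.03 ] [0.495 0.3   0.044]
0.3 53 [0.468 0.301 0.029] [0.504 0.319 0.043]
0.32 55 [0.468 0.32  0.03 ] [0.505 0.34  0.046]
0.34 31 [0.478 0.34  0.029] [0.494 0.359 0.043]
0.36 46 [0.469 0.361 0.028] [0.508 0.38  0.044]
0.38 50 [0.461 0.38  0.028] [0.515 0.4   0.044]
0.4 56 [0.465 0.402 0.028] [0.513 0.419 0.044]
0.42 1 [0.502 0.42  0.033] [0.502 0.42  0.033]
hex 114 (array([ 599. , -129.8]), array([36.1, 36.3]), 26.3) 0.07801625626928085 [ 0.58213821 -0.1463689   0.06826747] [ 0.62152409 -0.1116331   0.08565674]
plate 1012 (array([ 594.8, -147.1]), array([127.3, 226.8]), 0.7)
```

The scene shows the wrench in its cradle (ring near 205,175, grip to 255,220) and the nut at (373,252). The spanner (272,265), tape (326,311) and union (351,334) lie in front, and there is a red valve near (440,335). Next: a planner, the camera mounting and the obstacles.

```bash
cat >> h.py <<'E'
def pose(o=None):
    o=o or manip.get_obs(); return np.array(o["tool_pos"]),Ro.from_euler("xyz",o["tool_rot"],degrees=True)
def plan(wps,grip,start=None,dec=2,vmax=.040,wmax=.08):
    """wps: list of (pos, yaw deg[, nrows]); tool down. Prints rows, 5 per call."""
    p,R=start or pose(); rows=[]
    for w in wps:
        tp=np.array(w[0]); T=Ro.from_euler("xyz",[180,0,w[1]],degrees=True)
        n=w[2] if len(w)>2 else 0
        n=max(n,int(np.ceil(np.linalg.norm(tp-p)/vmax)),int(np.ceil(((R.inv()*T).magnitude()-.004)/wmax)),1)
        for i in range(n):
            k=n-i
            d=np.round(R.inv().apply((tp-p)/k)/.15,dec); r=np.clip(np.round((R.inv()*T).as_rotvec()/k/.08,dec),-1,1)
            rows.append([*(d+0.),*(r+0.),grip]); p=p+R.apply(d*.15); R=R*Ro.from_rotvec(r*.08)
    while len(rows)%5: rows.append([0]*6+[grip])
    for i in range(0,len(rows),5): print(str([[[float(x) if x%1 else int(x) for x in r] for r in rows[i:i+5]]]).replace(" ",""))
    print("end",np.round(p,4),np.round(R.as_euler("xyz",degrees=True),2))
E
python3 - <<'E'
from h import *
p=cams.get_image("wrist"); R=np.array(p["R"]);t=np.array(p["t"]); c=-R.T@t
tp,TR=pose(); print("cam in tool",np.round(TR.inv().apply(c-tp),3)); print("cam axes in tool",np.round(TR.inv().as_matrix()@R.T,2), p["fx"])
p=cams.get_image("scene"); W=cloud(p)
for x in np.arange(.35,.8,.05):
    print(round(x,2),[ (lambda Q: -1 if len(Q)==0 else int(1000*np.percentile(Q,98)))(W[...,2][(abs(W[...,0]-x-.025)<.025)&(abs(W[...,1]-y-.025)<.025)]) for y in np.arange(-.5,.05,.05)])
plan([((.45,.3,.25),130),((.52,-.13,.26),88)],100)
E
```

```text
cam in tool [ 0.077  0.002 -0.143]
cam axes in tool [[-0.   -0.95 -0.3 ]
 [ 1.   -0.    0.  ]
 [-0.   -0.3   0.95]] 338.8275738805125
0.35 [-1, -1, 1, 0, 1, 1, 1, 0, 0, 0, 0]
0.4 [-1, 41, 41, 1, 2, 23, 12, 12, 1, 7, 6]
0.45 [42, 42, 41, 39, 2, 27, 13, 13, 1, 1, 5]
0.5 [41, 41, 40, 1, 2, 1, 1, 1, 1, 1, 0]
0.55 [-1, 1, 4, 86, 32, 27, 57, 79, 42, 12, 528]
0.6 [-1, 1, 1, 2, 2, 16, 60, 80, 45, 12, 526]
0.65 [-1, 1, 1, 11, 11, 6, 1, 1, 1, 1, 520]
0.7 [-1, 1, 2, 12, 12, 12, 10, 1, 51, 39, 514]
0.75 [-1, 1, 2, 12, 12, 12, 11, 1, 54, 53, 507]
[[[-0.21,-0.13,-0.01,0,0,0.68,100],[-0.22,-0.12,-0.01,0,0,0.68,100],[-0.23,-0.11,-0.01,0,0,0.68,100],[-0.23,-0.09,-0.01,0,0,0.68,100],[-0.24,-0.08,-0.01,0,0,0.68,100]]]
[[[-0.24,-0.07,-0.01,0,0,0.68,100],[-0.24,-0.05,-0.01,0,0,0.68,100],[-0.25,-0.04,-0.01,0,0,0.68,100],[-0.25,-0.03,-0.01,0,0,0.67,100],[-0.24,-0.01,-0.02,0,0,0.68,100]]]
[[[-0.25,0,-0.01,0,0,0.67,100],[-0.23,-0.14,-0.01,0,0,0.83,100],[-0.23,-0.12,-0.01,0,0,0.83,100],[-0.24,-0.1,-0.01,0,0,0.83,100],[-0.25,-0.09,-0.01,0,0,0.83,100]]]
[[[-0.25,-0.07,0,0,0,0.83,100],[-0.26,-0.05,-0.01,0,0,0.84,100],[-0.26,-0.04,0,0,0,0.83,100],[-0.27,-0.02,-0.01,0,0,0.84,100],[-0.26,0,0,0,0,0.83,100]]]
[[[-0.27,0.02,-0.01,0,0,0.84,100],[-0.26,0.03,0,0,0,0.83,100],[0,0,0,0,0,0,100],[0,0,0,0,0,0,100],[0,0,0,0,0,0,100]]]
end [ 0.5197 -0.1298  0.2598] [-180.      0.     88.02]
```

Run:
```python
from h import *
plan([((.43,.3,.25),164.2),((.44,.0,.26),164.2),((.58,-.13,.26),164.2)],100)
```

```text
[[[-0.22,-0.15,-0.01,0,0,0,100],[-0.22,-0.15,-0.01,0,0,0,100],[-0.22,-0.15,-0.01,0,0,0,100],[-0.22,-0.14,-0.01,0,0,0,100],[-0.22,-0.15,-0.01,0,0,0,100]]]
[[[-0.22,-0.14,-0.01,0,0,0,100],[-0.22,-0.15,-0.02,0,0,0,100],[-0.22,-0.14,-0.01,0,0,0,100],[-0.23,-0.15,-0.02,0,0,0,100],[-0.22,-0.14,-0.01,0,0,0,100]]]
[[[-0.08,-0.24,-0.01,0,0,0,100],[-0.08,-0.24,-0.01,0,0,0,100],[-0.08,-0.24,-0.01,0,0,0,100],[-0.07,-0.24,-0.01,0,0,0,100],[-0.08,-0.24,-0.01,0,0,0,100]]]
[[[-0.07,-0.24,-0.01,0,0,0,100],[-0.08,-0.23,-0.01,0,0,0,100],[-0.07,-0.24,0,0,0,0,100],[-0.23,-0.12,0,0,0,0,100],[-0.23,-0.11,0,0,0,0,100]]]
[[[-0.23,-0.12,0,0,0,0,100],[-0.22,-0.11,0,0,0,0,100],[-0.23,-0.12,0,0,0,0,100],[0,0,0,0,0,0,100],[0,0,0,0,0,0,100]]]
end [ 0.5804 -0.1305  0.2598] [-180.    -0.   164.2]
```

>>> {"op": "move_arm", "data": {
  "series": [
    [[-0.22, -0.15, -0.01, 0, 0, 0, 100], [-0.22, -0.15, -0.01, 0, 0, 0, 100], [-0.22, -0.15, -0.01, 0, 0, 0, 100], [-0.22, -0.14, -0.01, 0, 0, 0, 100], [-0.22, -0.15, -0.01, 0, 0, 0, 100]]
  ]
}}

```text
time_s: 1.82
tool_pos: [0.2997, 0.4483, 0.2389]
tool_rot: [180.0, 0.0, 164.2]
contact_force: [0.6, 0.3, -0.4]
grip_width: 0.0854
finger_force: 0.0
```

>>> {"op": "move_arm", "data": {
  "series": [
    [[-0.22, -0.14, -0.01, 0, 0, 0, 100], [-0.22, -0.15, -0.02, 0, 0, 0, 100], [-0.22, -0.14, -0.01, 0, 0, 0, 100], [-0.23, -0.15, -0.02, 0, 0, 0, 100], [-0.22, -0.14, -0.01, 0, 0, 0, 100]]
  ]
}}

```text
time_s: 2.23
tool_pos: [0.4308, 0.2985, 0.2499]
tool_rot: [180.0, 0.0, 164.2]
contact_force: [0.4, -0.0, 0.6]
grip_width: 0.0855
finger_force: 0.0
```

Tracks exactly.

>>> {"op": "move_arm", "data": {
  "series": [
    [[-0.08, -0.24, -0.01, 0, 0, 0, 100], [-0.08, -0.24, -0.01, 0, 0, 0, 100], [-0.08, -0.24, -0.01, 0, 0, 0, 100], [-0.07, -0.24, -0.01, 0, 0, 0, 100], [-0.08, -0.24, -0.01, 0, 0, 0, 100]]
  ]
}}

```text
time_s: 2.65
tool_pos: [0.4364, 0.1095, 0.2571]
tool_rot: [180.0, 0.0, 164.2]
contact_force: [1.3, -1.6, 0.4]
grip_width: 0.0851
finger_force: 0.0
```

>>> {"op": "move_arm", "data": {
  "series": [
    [[-0.07, -0.24, -0.01, 0, 0, 0, 100], [-0.08, -0.23, -0.01, 0, 0, 0, 100], [-0.07, -0.24, 0, 0, 0, 0, 100], [-0.23, -0.12, 0, 0, 0, 0, 100], [-0.23, -0.11, 0, 0, 0, 0, 100]]
  ]
}}

```text
time_s: 3.07
tool_pos: [0.4962, -0.0547, 0.2607]
tool_rot: [-180.0, 0.1, 164.1]
contact_force: [1.0, 0.3, 0.2]
grip_width: 0.0857
finger_force: 0.0
```

>>> {"op": "move_arm", "data": {
  "series": [
    [[-0.23, -0.12, 0, 0, 0, 0, 100], [-0.22, -0.11, 0, 0, 0, 0, 100], [-0.23, -0.12, 0, 0, 0, 0, 100], [0, 0, 0, 0, 0, 0, 100], [0, 0, 0, 0, 0, 0, 100]]
  ]
}}

```text
time_s: 3.48
tool_pos: [0.581, -0.1324, 0.2587]
tool_rot: [-180.0, -0.1, 164.0]
contact_force: [0.1, 1.4, -1.1]
grip_width: 0.0858
finger_force: 0.0
```

Run:
```python
from h import *
o=manip.get_obs(); print(np.round(o["joint_positions"],1))
p=cams.get_image("wrist"); W=cloud(p); np.savez("nut.npz",W=W,c=p["color"])
# crop nut
m=(W[...,2]>.055)&(abs(W[...,0]-.602)<.04)&(abs(W[...,1]+.131)<.04)
v,u=np.nonzero(m); print(u.min(),u.max(),v.min(),v.max())
c=p["color"][v.min()-15:v.max()+15,u.min()-15:u.max()+15]
cv2.imwrite("pics/nut.png",cv2.resize(c,None,fx=5,fy=5,interpolation=cv2.INTER_CUBIC)[:600,:800,::-1])
m=(W[...,2]>.072)&(W[...,2]<.09)&(abs(W[...,0]-.602)<.04)&(abs(W[...,1]+.131)<.04)
P=W[m]; print("hex",len(P),P.mean(0),np.percentile(P[:,2],[5,50,95]))
H=cv2.convexHull((P[:,:2]*1000).astype(np.float32))[:,0]/1000
for c in [P[:,:2].mean(0), cv2.minEnclosingCircle((P[:,:2]*1000).astype(np.float32))[0]]:
    c=np.array(c); c=c/1000 if abs(c[0])>10 else c
    # support widths
    a=np.radians(np.arange(0,180,5)); w=[np.ptp(H@[np.cos(x),np.sin(x)])*1000 for x in a]
    print(c)
print(np.round(w,1))
m=(W[...,2]>.0)&(W[...,2]<.03)&(abs(W[...,0]-.602)<.06)&(abs(W[...,1]+.131)<.15); m&=W[...,2]>.006; m&=W[...,2]<.013
print("plate",rect(W[m]))
m=(W[...,2]>.055)&(W[...,2]<.065)&(abs(W[...,0]-.602)<.04)&(abs(W[...,1]+.131)<.04)
print("flange",cv2.minEnclosingCircle((W[m][:,:2]*1000).astype(np.float32)))
```

```text
[ 8.8 25.1  2.5 88.1 -1.1 66.9 85.6]
103 446 175 419
hex 1108 [ 0.59985391 -0.12666583  0.07895029] [0.07598567 0.0787126  0.082125  ]
[ 0.59985391 -0.12666583]
[ 0.60113605 -0.12672752]
[38.1 37.1 36.3 37.3 38.5 39.4 40.  40.3 40.4 40.2 39.7 38.9 38.1 36.9
 36.2 37.4 38.6 39.6 40.3 40.7 40.7 40.5 39.9 39.1 38.2 37.  36.6 37.5
 38.6 39.6 40.3 40.7 40.7 40.5 39.9 39.1]
plate (array([ 599. , -156.6]), array([243.8,  84.3]), 85.8)
flange ((601.0372924804688, -126.74488067626953), 26.339710235595703)
```

Run:
```python
from h import *
plan([((.44,.0,.255),164.2),((.45,.3,.24),164.2),((.469,.389,.222),164.2)],100)
```

```text
[[[0.23,0.12,0.01,0,0,0,100],[0.23,0.12,0,0,0,0,100],[0.23,0.11,0.01,0,-0.01,0,100],[0.22,0.12,0,0,0,-0.01,100],[0.23,0.11,0.01,0,-0.01,0,100]]]
[[[0.06,0.24,0.01,0,0,0,100],[0.06,0.24,0.01,0,0,0,100],[0.06,0.24,0.01,0,0,0,100],[0.06,0.25,0.01,0,0,0,100],[0.06,0.24,0.01,0,0,0,100]]]
[[[0.06,0.25,0.02,0,0,0,100],[0.06,0.24,0.01,0,0,0,100],[0.06,0.25,0.02,0,0,0,100],[0.01,0.2,0.04,0,0,0,100],[0.01,0.2,0.04,0,0,0,100]]]
[[[0.02,0.2,0.04,0,0,0,100],[0,0,0,0,0,0,100],[0,0,0,0,0,0,100],[0,0,0,0,0,0,100],[0,0,0,0,0,0,100]]]
end [0.4687 0.3889 0.2218] [1.7999e+02 1.0000e-02 1.6419e+02]
```

View pics/nut.png

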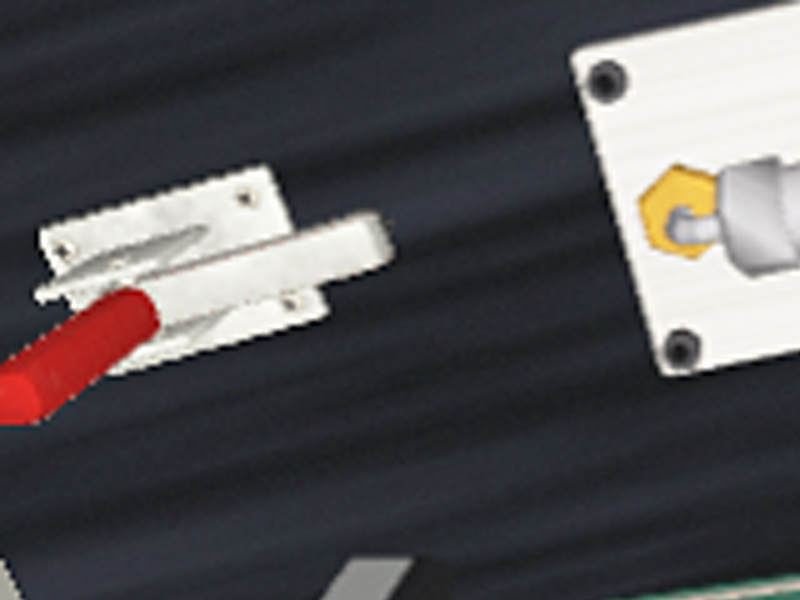

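The crop was clipped and shows the red valve and the plate's end; the nut itself is out of the crop, but the hexagon fit is clean (36–41 mm widths). Next I look at the wrench from the same relative view.

>>> {"op": "move_arm", "data": {
  "series": [
    [[0.23, 0.12, 0.01, 0, 0, 0, 100], [0.23, 0.12, 0, 0, 0, 0, 100], [0.23, 0.11, 0.01, 0, 0, 0, 100], [0.22, 0.12, 0, 0, 0, 0, 100], [0.23, 0.11, 0.01, 0, 0, 0, 100]]
  ]
}}

```text
time_s: 3.95
tool_pos: [0.4372, 0.002, 0.2557]
tool_rot: [180.0, 0.0, 164.3]
contact_force: [-0.1, 0.2, 0.7]
grip_width: 0.0853
finger_force: 0.0
```

>>> {"op": "move_arm", "data": {
  "series": [
    [[0.06, 0.24, 0.01, 0, 0, 0, 100], [0.06, 0.24, 0.01, 0, 0, 0, 100], [0.06, 0.24, 0.01, 0, 0, 0, 100], [0.06, 0.25, 0.01, 0, 0, 0, 100], [0.06, 0.24, 0.01, 0, 0, 0, 100]]
  ]
}}

```text
time_s: 4.37
tool_pos: [0.4439, 0.1893, 0.2486]
tool_rot: [179.9, 0.0, 164.3]
contact_force: [0.5, -0.3, 0.4]
grip_width: 0.0854
finger_force: 0.0
```

>>> {"op": "move_arm", "data": {
  "series": [
    [[0.06, 0.25, 0.02, 0, 0, 0, 100], [0.06, 0.24, 0.01, 0, 0, 0, 100], [0.06, 0.25, 0.02, 0, 0, 0, 100], [0.01, 0.2, 0.04, 0, 0, 0, 100], [0.01, 0.2, 0.04, 0, 0, 0, 100]]
  ]
}}

```text
time_s: 4.78
tool_pos: [0.4613, 0.3623, 0.229]
tool_rot: [179.9, 0.0, 164.4]
contact_force: [0.8, -0.3, 0.5]
grip_width: 0.0853
finger_force: 0.0
```

>>> {"op": "move_arm", "data": {
  "series": [
    [[0.02, 0.2, 0.04, 0, 0, 0, 100], [0, 0, 0, 0, 0, 0, 100], [0, 0, 0, 0, 0, 0, 100], [0, 0, 0, 0, 0, 0, 100], [0, 0, 0, 0, 0, 0, 100]]
  ]
}}

```text
time_s: 5.2
tool_pos: [0.4683, 0.388, 0.223]
tool_rot: [-180.0, 0.0, 164.2]
contact_force: [0.6, -0.5, -0.8]
grip_width: 0.0856
finger_force: 0.0
```

Run:
```python
from h import *
print(pose()[0])
p=cams.get_image("wrist"); W=cloud(p); np.savez("wr.npz",W=W,c=p["color"]); save(p,"wr.png")
m=(W[...,2]>.03)&(W[...,2]<.05)&(W[...,0]>.43)&(W[...,0]<.55)&(W[...,1]>.13)&(W[...,1]<.45)
P=W[m]; print(len(P),rect(P),np.percentile(P[:,2],[5,50,95]))
Q=P[P[:,1]>.372]; c,r=cv2.minEnclosingCircle((Q[:,:2]*1000).astype(np.float32)); print("ring",c,r)
H=cv2.convexHull((P[P[:,1]>.365][:,:2]*1000).astype(np.float32))[:,0]
H=H[H[:,1]>375]; A=np.c_[2*H,np.ones(len(H))]; s=np.linalg.lstsq(A,(H**2).sum(1),rcond=None)[0]; print("circfit",s[:2],np.sqrt(s[2]+s[0]**2+s[1]**2))
for lo in np.arange(.14,.36,.01):
    Q=P[(P[:,1]>lo)&(P[:,1]<lo+.01)]
    if len(Q): print(round(lo+.005,3),len(Q),np.round(Q[:,0].min()*1000,1),np.round(Q[:,0].max()*1000,1),np.round(np.median(Q[:,2])*1000,1))
```

```text
[0.46828795 0.38803316 0.22295216]
6166 (array([485.6, 289.6]), array([270.7,  53.3]), 87.6) [0.03311714 0.03990986 0.04318577]
ring (490.31329345703125, 398.1663818359375) 27.24690818786621
circfit [490.17035189 397.88755761] 26.895800439374348
0.155 94 470.6 492.3 39.8
0.165 167 468.9 494.4 41.5
0.175 309 457.3 507.6 41.4
0.185 407 457.4 507.9 39.9
0.195 278 458.1 505.0 41.7
0.205 231 470.0 495.2 42.1
0.215 239 470.4 496.2 42.1
0.225 245 470.6 497.0 42.1
0.235 240 471.1 496.9 42.1
0.245 240 471.2 497.3 42.1
0.255 240 471.8 497.4 42.2
0.265 248 472.0 498.2 42.2
0.275 269 472.4 498.0 41.7
0.285 215 474.5 496.3 39.5
0.295 160 478.0 494.0 38.2
0.305 155 478.2 494.9 38.0
0.315 243 466.9 508.0 38.3
0.325 357 467.0 508.0 38.8
0.335 201 468.1 507.2 38.1
0.345 156 480.2 496.5 39.0
0.355 141 480.6 495.9 39.4
```

View pics/wr.png

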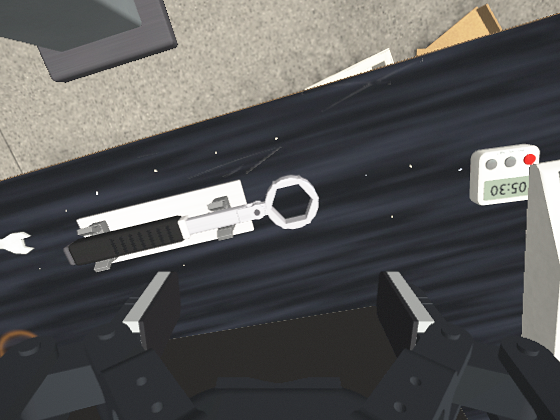

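The wrist view shows the wrench clearly: ring at (292,203), grip from (70,245) to (180,230), nothing alongside it. The ring-to-nut offset agrees between cameras. Next, the approach.

Run:
```python
from h import *
plan([((.4845,.246,.11),87.8,17),((.4845,.246,.0125),87.8,5)],80,dec=3)
```

```text
[[[-0.021,-0.052,0.044,0,0,0.98,80],[-0.025,-0.05,0.044,0,0,0.98,80],[-0.029,-0.048,0.044,0.001,0,0.98,80],[-0.033,-0.045,0.044,0.001,0.001,0.98,80],[-0.036,-0.043,0.044,0,0.001,0.98,80]]]
[[[-0.039,-0.04,0.044,0,0,0.98,80],[-0.042,-0.037,0.045,0.001,0,0.98,80],[-0.045,-0.033,0.044,0.001,0.001,0.98,80],[-0.048,-0.029,0.045,0,0.001,0.98,80],[-0.05,-0.026,0.044,0,0,0.98,80]]]
[[[-0.052,-0.022,0.045,0.001,0,0.979,80],[-0.053,-0.018,0.044,0.001,0.001,0.98,80],[-0.054,-0.013,0.045,0,0,0.979,80],[-0.055,-0.009,0.044,0.001,0.001,0.98,80],[-0.056,-0.005,0.045,0,0,0.979,80]]]
[[[-0.056,0,0.044,0.001,0.001,0.98,80],[-0.056,0.005,0.045,0,0,0.979,80],[0,0,0.13,0,0,0,80],[0,0,0.13,0,0,0,80],[0,0,0.13,0,0,0,80]]]
[[[0,0,0.13,0,0,0,80],[0,-0.001,0.13,0,0,0,80],[0,0,0,0,0,0,80],[0,0,0,0,0,0,80],[0,0,0,0,0,0,80]]]
end [0.4844 0.246  0.0125] [180.    0.   87.8]
```

>>> {"op": "move_arm", "data": {
  "series": [
    [[-0.021, -0.052, 0.044, 0, 0, 0.98, 80], [-0.025, -0.05, 0.044, 0, 0, 0.98, 80], [-0.029, -0.048, 0.044, 0, 0, 0.98, 80], [-0.033, -0.045, 0.044, 0, 0, 0.98, 80], [-0.036, -0.043, 0.044, 0, 0, 0.98, 80]]
  ]
}}

```text
time_s: 5.67
tool_pos: [0.4736, 0.3459, 0.1898]
tool_rot: [180.0, 0.0, 141.4]
contact_force: [0.7, -0.8, -0.2]
grip_width: 0.0685
finger_force: 0.0
```

>>> {"op": "move_arm", "data": {
  "series": [
    [[-0.039, -0.04, 0.044, 0, 0, 0.98, 80], [-0.042, -0.037, 0.045, 0, 0, 0.98, 80], [-0.045, -0.033, 0.044, 0, 0, 0.98, 80], [-0.048, -0.029, 0.045, 0, 0, 0.98, 80], [-0.05, -0.026, 0.044, 0, 0, 0.98, 80]]
  ]
}}

```text
time_s: 6.08
tool_pos: [0.4781, 0.3042, 0.1565]
tool_rot: [179.9, -0.0, 119.0]
contact_force: [0.4, -0.5, -0.6]
grip_width: 0.0682
finger_force: 0.0
```

>>> {"op": "move_arm", "data": {
  "series": [
    [[-0.052, -0.022, 0.045, 0, 0, 0.98, 80], [-0.053, -0.018, 0.044, 0, 0, 0.98, 80], [-0.054, -0.013, 0.045, 0, 0, 0.98, 80], [-0.055, -0.009, 0.044, 0, 0, 0.98, 80], [-0.056, -0.005, 0.045, 0, 0, 0.98, 80]]
  ]
}}

```text
time_s: 6.5
tool_pos: [0.4828, 0.2626, 0.123]
tool_rot: [179.9, -0.0, 96.5]
contact_force: [0.9, 0.2, 0.4]
grip_width: 0.0682
finger_force: 0.0
```

>>> {"op": "move_arm", "data": {
  "series": [
    [[-0.056, 0, 0.044, 0, 0, 0.98, 80], [-0.056, 0.005, 0.045, 0, 0, 0.98, 80], [0, 0, 0, 0, 0, 0, 80], [0, 0, 0, 0, 0, 0, 80], [0, 0, 0, 0, 0, 0, 80]]
  ]
}}

```text
time_s: 6.92
tool_pos: [0.4849, 0.2475, 0.1099]
tool_rot: [180.0, -0.1, 88.0]
contact_force: [-0.2, 0.3, 0.4]
grip_width: 0.0684
finger_force: 0.0
```

Run:
```python
from h import *
print(np.round(manip.get_obs()["joint_positions"],1),pose()[0],manip.get_obs()["tool_rot"])
plan([((.4845,.246,.0125),87.8,5)],80,dec=3)
```

```text
[-37.5  29.8  11.9 107.7  -8.6  43.2 -22.9] [0.48489343 0.24748262 0.10990195] [ 1.79962069e+02 -5.03297365e-02  8.79603219e+01]
[[[-0.002,-0.001,0.13,0.002,-0.002,0.007,80],[-0.002,0,0.13,0.002,-0.002,0.007,80],[-0.002,-0.001,0.13,0.001,-0.002,0.007,80],[-0.002,0,0.13,0.002,-0.002,0.007,80],[-0.002,-0.001,0.129,0.001,-0.003,0.007,80]]]
end [0.4844 0.2461 0.0126] [180.    0.   87.8]
```

>>> {"op": "move_arm", "data": {
  "series": [
    [[-0.002, 0, 0.13, 0, 0, 0, 80], [-0.002, 0, 0.13, 0, 0, 0, 80], [-0.002, 0, 0.13, 0, 0, 0, 80], [-0.002, 0, 0.13, 0, 0, 0, 80], [-0.002, 0, 0.13, 0, 0, 0, 80]]
  ]
}}

```text
time_s: 7.33
tool_pos: [0.485, 0.2467, 0.0115]
tool_rot: [179.9, -0.1, 88.0]
contact_force: [-0.2, 0.9, -0.2]
grip_width: 0.0683
finger_force: 0.0
```

>>> {"op": "move_arm", "data": {
  "series": [
    [[0, 0, 0, 0, 0, 0, 80], [0, 0, 0, 0, 0, 0, 20], [0, 0, 0, 0, 0, 0, 0], [0, 0, 0, 0, 0, 0, 0], [0, 0, 0, 0, 0, 0, 0]]
  ]
}}

```text
time_s: 7.75
tool_pos: [0.4855, 0.2462, 0.0133]
tool_rot: [179.9, -0.1, 87.9]
contact_force: [-1.1, 0.2, 2.1]
grip_width: 0.0251
finger_force: 59.3
```

>>> {"op": "move_arm", "data": {
  "series": [
    [[0, 0, 0, 0, 0, 0, 0], [0, 0, 0, 0, 0, 0, 0], [0, 0, 0, 0, 0, 0, 0], [0, 0, 0, 0, 0, 0, 0], [0, 0, 0, 0, 0, 0, 0]]
  ]
}}

```text
time_s: 8.17
tool_pos: [0.4855, 0.2462, 0.0133]
tool_rot: [179.9, -0.1, 87.9]
contact_force: [-0.3, -0.1, 6.1]
grip_width: 0.0252
finger_force: 59.6
```

Run:
```python
from h import *
plan([((.4855,.2462,.12),87.9,5),((.455,-.08,.12),87.9,10),((.4864,-.2253,.12),40,15)],0,dec=3,start=(np.array([.4855,.2462,.0133]),Ro.from_euler("xyz",[180,0,87.9],degrees=True)))
```

```text
[[[0,0,-0.142,0,0,0,0],[0,0,-0.142,0,0,0,0],[0,0,-0.142,0,0,0,0],[0,0,-0.143,0,0,0,0],[0,0,-0.142,0,0,0,0]]]
[[[-0.218,-0.012,0,0,0,0,0],[-0.218,-0.012,0,0,0,0,0],[-0.218,-0.012,0,0,0,0,0],[-0.218,-0.013,0,0,0,0,0],[-0.218,-0.012,0,0,0,0,0]]]
[[[-0.218,-0.013,0,0,0,0,0],[-0.218,-0.012,0,0,0,0,0],[-0.218,-0.013,0,0,0,0,0],[-0.218,-0.012,0,0,0,0,0],[-0.219,-0.013,0,0,0,0,0]]]
[[[-0.064,0.016,0,0,0,0.697,0],[-0.063,0.02,0,0,0,0.697,0],[-0.062,0.023,0,0,0,0.697,0],[-0.06,0.027,0,0,0,0.697,0],[-0.059,0.03,0,0,0,0.697,0]]]
[[[-0.057,0.033,0,0,0,0.697,0],[-0.055,0.037,0,0,0,0.696,0],[-0.053,0.039,0,0,0,0.697,0],[-0.051,0.042,0,0,0,0.696,0],[-0.048,0.045,0,0,0,0.697,0]]]
[[[-0.046,0.048,0,0,0,0.696,0],[-0.043,0.05,0,0,0,0.697,0],[-0.04,0.053,0,0,0,0.696,0],[-0.037,0.055,0,0,0,0.697,0],[-0.033,0.057,0,0,0,0.696,0]]]
end [ 0.4865 -0.2253  0.1199] [180.   0.  40.]
```

>>> {"op": "move_arm", "data": {
  "series": [
    [[0, 0, -0.1, 0, 0, 0, 0], [0, 0, -0.15, 0, 0, 0, 0], [0, 0, -0.15, 0, 0, 0, 0], [0, 0, -0.15, 0, 0, 0, 0], [0, 0, -0.15, 0, 0, 0, 0]]
  ]
}}

```text
time_s: 8.58
tool_pos: [0.4842, 0.2454, 0.1181]
tool_rot: [-180.0, 0.0, 87.8]
contact_force: [0.5, 0.2, -2.9]
grip_width: 0.0252
finger_force: 59.6
```

Run:
```python
from h import *
o=manip.get_obs(); print(o["tool_pos"],o["tool_rot"],o["contact_force"],o["torque"],np.round(o["joint_positions"],1))
```

```text
[0.48422878 0.24539358 0.11806635] [-1.79983919e+02  1.54688716e-02  8.78463409e+01] [ 0.46750596  0.24895439 -2.93765642] [-0.13014468 -0.02962062  0.00349922] [-37.6  29.2  12.2 107.4  -8.5  44.3 -23. ]
```

>>> {"op": "move_arm", "data": {
  "series": [
    [[-0.218, -0.012, 0, 0, 0, 0, 0], [-0.218, -0.012, 0, 0, 0, 0, 0], [-0.218, -0.012, 0, 0, 0, 0, 0], [-0.218, -0.013, 0, 0, 0, 0, 0], [-0.218, -0.012, 0, 0, 0, 0, 0]]
  ]
}}

```text
time_s: 9.0
tool_pos: [0.4687, 0.0812, 0.1172]
tool_rot: [180.0, -0.0, 87.9]
contact_force: [0.2, -0.5, -4.3]
grip_width: 0.0256
finger_force: 59.7
```

>>> {"op": "move_arm", "data": {
  "series": [
    [[-0.218, -0.013, 0, 0, 0, 0, 0], [-0.218, -0.012, 0, 0, 0, 0, 0], [-0.218, -0.013, 0, 0, 0, 0, 0], [-0.218, -0.012, 0, 0, 0, 0, 0], [-0.219, -0.013, 0, 0, 0, 0, 0]]
  ]
}}

```text
time_s: 9.42
tool_pos: [0.4532, -0.082, 0.1172]
tool_rot: [180.0, -0.0, 87.9]
contact_force: [0.3, -0.1, -3.5]
grip_width: 0.0248
finger_force: 59.7
```

>>> {"op": "move_arm", "data": {
  "series": [
    [[-0.064, 0.016, 0, 0, 0, 0.7, 0], [-0.063, 0.02, 0, 0, 0, 0.7, 0], [-0.062, 0.023, 0, 0, 0, 0.7, 0], [-0.06, 0.027, 0, 0, 0, 0.7, 0], [-0.059, 0.03, 0, 0, 0, 0.7, 0]]
  ]
}}

```text
time_s: 9.83
tool_pos: [0.4646, -0.1284, 0.1168]
tool_rot: [-180.0, -0.0, 71.6]
contact_force: [-0.1, 0.0, -3.8]
grip_width: 0.025
finger_force: 59.7
```

>>> {"op": "move_arm", "data": {
  "series": [
    [[-0.057, 0.033, 0, 0, 0, 0.7, 0], [-0.055, 0.037, 0, 0, 0, 0.7, 0], [-0.053, 0.039, 0, 0, 0, 0.7, 0], [-0.051, 0.042, 0, 0, 0, 0.7, 0], [-0.048, 0.045, 0, 0, 0, 0.7, 0]]
  ]
}}

```text
time_s: 10.25
tool_pos: [0.475, -0.1765, 0.1166]
tool_rot: [-180.0, -0.0, 55.6]
contact_force: [0.2, -0.6, -3.6]
grip_width: 0.025
finger_force: 59.7
```

>>> {"op": "move_arm", "data": {
  "series": [
    [[-0.046, 0.048, 0, 0, 0, 0.7, 0], [-0.043, 0.05, 0, 0, 0, 0.7, 0], [-0.04, 0.053, 0, 0, 0, 0.7, 0], [-0.037, 0.055, 0, 0, 0, 0.7, 0], [-0.033, 0.057, 0, 0, 0, 0.65, 0]]
  ]
}}

```text
time_s: 10.67
tool_pos: [0.4856, -0.225, 0.1166]
tool_rot: [-180.0, -0.0, 39.8]
contact_force: [-0.4, 0.7, -4.5]
grip_width: 0.0247
finger_force: 59.7
```

>>> {"op": "move_arm", "data": {
  "series": [
    [[0, 0, 0, 0, 0, 0, 0], [0, 0, 0, 0, 0, 0, 0], [0, 0, 0, 0, 0, 0, 0], [0, 0, 0, 0, 0, 0, 0], [0, 0, 0, 0, 0, 0, 0]]
  ]
}}

```text
time_s: 11.08
tool_pos: [0.4849, -0.225, 0.1167]
tool_rot: [-180.0, -0.0, 40.0]
contact_force: [-0.1, 0.1, -3.9]
grip_width: 0.0251
finger_force: 59.7
```

```bash
cat > ring.py <<'E'
from h import *
o=manip.get_obs(); tp,TR=pose(o); print(tp,np.round(o["tool_rot"],2),np.round(o["joint_positions"],1))
zc=tp[2]+.0257  # ring top
g=tp+TR.apply([.15,0,0])
for n in ["scene","side"]:
    p=cams.get_image(n); W=cloud(p); save(p,n+"_r%.1f.png"%o["time_s"])
    m=(abs(W[...,2]-zc)<.008)&(np.hypot(W[...,0]-g[0],W[...,1]-g[1])<.04)
    v,u=np.nonzero(m); P=W[m]
    if len(P)<20: print(n,"few",len(P)); continue
    print(n,len(P),"z",np.percentile(P[:,2],[5,50,95]),"circle",cv2.minEnclosingCircle((P[:,:2]*1000).astype(np.float32)),"want",g[:2], u.min(),u.max(),v.min(),v.max())
    H=cv2.convexHull((P[:,:2]*1000).astype(np.float32))[:,0]; H=H[(H-g[:2]*1000)@TR.as_matrix()[:2,0]>-15]
    A=np.c_[2*H,np.ones(len(H))]; s=np.linalg.lstsq(A,(H**2).sum(1),rcond=None)[0]; print(" fit",s[:2],np.sqrt(s[2]+s[0]**2+s[1]**2),len(H))
E
python3 ring.py
```

```text
[ 0.4848668  -0.22496213  0.11666279] [-1.7997e+02 -2.0000e-02  4.0030e+01] [  5.5  30.3  25.5 108.8 -18.   44.8  -9.2]
scene few 8
side 168 z [0.13519143 0.14106226 0.14472203] circle ((592.9888305664062, -132.4408416748047), 32.11016845703125) want [ 0.59972951 -0.12849163] 356 375 179 197
 fit [ 597.6948794  -128.36142673] 25.352640916722866 14
```

Run:
```python
import cv2,glob
a=cv2.imread(glob.glob("pics/scene_r*")[0])[180:320,290:450]; b=cv2.imread(glob.glob("pics/side_r*")[0])[150:250,310:430]
a=cv2.resize(a,None,fx=2.5,fy=2.5,interpolation=3); b=cv2.resize(b,None,fx=3.3,fy=3.5,interpolation=3)
b=b[:350]
import numpy as np
cv2.imwrite("pics/both.png",np.hstack([a[:350],b]))
```

```text
(no output)
```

View pics/both.png

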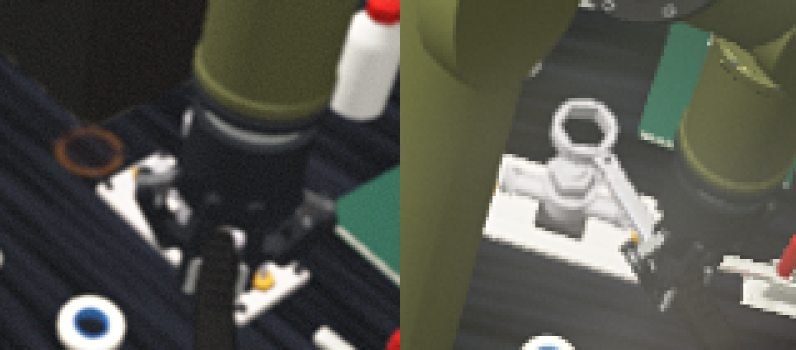

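The side view shows the ring (at ~585,130 in the composite) hovering just above the nut (575,180), with the handle held straight. I refine the relative offset by averaging side frames.

```bash
cat > rel.py <<'E'
from h import *
tp,TR=pose(); g=tp+TR.apply([.15,0,0]); zc=tp[2]+.0257
def sup(P,dirs,R=None):
    a=np.radians(dirs); D=np.c_[np.cos(a),np.sin(a)]
    s=np.array([np.sort(P[:,:2]@d)[-3:].mean() for d in D])*1000
    A=np.c_[D,np.ones(len(D))]; x,_,_,_=np.linalg.lstsq(A,s,rcond=None); return x,np.std(s-A@x)
Zs=[];
for i in range(6):
    p=cams.get_image("side"); Zs.append(p["z_map"])
p["z_map"]=np.median(Zs,0); W=cloud(p)
r=np.hypot(W[...,0]-g[0],W[...,1]-g[1])
ha=np.degrees(np.arctan2(*(-TR.as_matrix()[:2,0])[::-1]))
dirs=[d for d in range(-180,180,15) if abs((d-ha+180)%360-180)>50]
m=(abs(W[...,2]-zc)<.007)&(r<.036); P=W[m]; print("ring",len(P),np.median(P[:,2]),sup(P,dirs))
al=range(-180,180,15)
m=(W[...,2]>.068)&(W[...,2]<.088)&(r<.036); Q=W[m]; print("hex",len(Q),np.median(Q[:,2]),sup(Q,al))
m=(W[...,2]>.05)&(W[...,2]<.088)&(r<.036); Q=W[m]; print("flange",len(Q),sup(Q,al))
E
python3 rel.py
```

```text
ring 156 0.14141423417977195 (array([ 597.28227506, -129.62359726,   25.1020009 ]), np.float64(0.4346914088472872))
hex 94 0.0784264223187623 (array([ 596.35854331, -129.2175729 ,   15.41765165]), np.float64(1.8120323857154126))
flange 182 (array([ 595.83761756, -128.01461869,   21.63724115]), np.float64(2.424208146319039))
```

>>> {"op": "move_arm", "data": {
  "series": [
    [[0.006, 0.008, 0.06, 0, 0, 0, 0], [0, 0, 0.06, 0, 0, 0, 0], [0, 0, 0.06, 0, 0, 0, 0], [0, 0, 0.06, 0, 0, 0, 0], [0, 0, 0.06, 0, 0, 0, 0]]
  ]
}}

```text
time_s: 11.9
tool_pos: [0.4859, -0.2261, 0.0703]
tool_rot: [-179.9, 0.0, 39.9]
contact_force: [0.3, 0.9, -3.6]
grip_width: 0.025
finger_force: 59.8
```

>>> {"op": "move_arm", "data": {
  "series": [
    [[0, 0, 0.01, 0, 0, 0, 0], [0, 0, 0.01, 0, 0, 0, 0], [0, 0, 0.01, 0, 0, 0, 0], [0, 0, 0.01, 0, 0, 0, 0], [0, 0, 0.01, 0, 0, 0, 0]]
  ]
}}

```text
time_s: 12.32
tool_pos: [0.4866, -0.2265, 0.0645]
tool_rot: [180.0, -0.0, 39.9]
contact_force: [-0.3, 0.1, -3.5]
grip_width: 0.0253
finger_force: 59.6
```

```bash
cat > st.py <<'E'
from h import *
o=manip.get_obs()
for k in ["time_s","tool_pos","tool_rot","contact_force","torque"]: print(k,np.round(o[k],4))
E
python3 st.py
```

```text
time_s 12.3167
tool_pos [ 0.4866 -0.2265  0.0645]
tool_rot [ 1.799555e+02 -2.180000e-02  3.993130e+01]
contact_force [-0.3497  0.0786 -3.5394]
torque [-0.1253  0.0918  0.0238]
```

>>> {"op": "move_arm", "data": {
  "series": [
    [[0, 0, 0.01, 0, 0, 0, 0], [0, 0, 0.01, 0, 0, 0, 0], [0, 0, 0.01, 0, 0, 0, 0], [0, 0, 0.01, 0, 0, 0, 0], [0, 0, 0.01, 0, 0, 0, 0]]
  ]
}}

```text
time_s: 12.73
tool_pos: [0.4863, -0.2262, 0.0566]
tool_rot: [180.0, -0.0, 39.9]
contact_force: [-0.4, 0.9, -3.7]
grip_width: 0.0247
finger_force: 59.6
```

```bash
python3 st.py
```

```text
time_s 12.7333
tool_pos [ 0.4863 -0.2262  0.0566]
tool_rot [ 1.799979e+02 -1.500000e-03  3.993910e+01]
contact_force [-0.3802  0.8893 -3.6784]
torque [-0.0995  0.0999  0.0395]
```

>>> {"op": "move_arm", "data": {
  "series": [
    [[0, 0, 0.01, 0, 0, 0, 0], [0, 0, 0.01, 0, 0, 0, 0], [0, 0, 0.01, 0, 0, 0, 0], [0, 0, 0.007, 0, 0, 0, 0], [0, 0, 0, 0, 0, 0, 0]]
  ]
}}

```text
time_s: 13.15
tool_pos: [0.4863, -0.2262, 0.0509]
tool_rot: [-180.0, 0.0, 39.9]
contact_force: [0.1, -0.4, -3.5]
grip_width: 0.0252
finger_force: 59.7
```

```bash
python3 st.py; python3 rel.py|head -1
```

```text
time_s 13.15
tool_pos [ 0.4863 -0.2262  0.0509]
tool_rot [-1.799899e+02  6.100000e-03  3.993240e+01]
contact_force [ 0.1099 -0.395  -3.4893]
torque [-0.0481  0.1414 -0.0359]
ring 231 0.07743551171725975 (array([ 599.43437159, -130.35067424,   24.69818284]), np.float64(0.4556573164592608))
```

>>> {"op": "move_arm", "data": {
  "series": [
    [[0, 0, 0.004, 0, 0, 0, 0], [0, 0, 0.004, 0, 0, 0, 0], [0, 0, 0, 0, 0, 0, 0], [0, 0, 0, 0, 0, 0, 0], [0, 0, 0, 0, 0, 0, 0]]
  ]
}}

```text
time_s: 13.87
tool_pos: [0.4865, -0.2263, 0.0501]
tool_rot: [180.0, -0.0, 39.9]
contact_force: [-0.1, 0.2, -1.6]
grip_width: 0.025
finger_force: 60.0
```

```bash
python3 st.py; python3 rel.py|head -1
```

```text
time_s 13.8667
tool_pos [ 0.4865 -0.2263  0.0501]
tool_rot [ 1.799826e+02 -1.300000e-02  3.992700e+01]
contact_force [-0.1429  0.1951 -1.614 ]
torque [ 0.1362 -0.1442  0.0087]
ring 231 0.07713790017781101 (array([ 599.41002639, -130.16327002,   24.79422434]), np.float64(0.4194792487711548))
```

>>> {"op": "move_arm", "data": {
  "series": [
    [[0.001, -0.04, 0, 0, 0, 0.5, 0], [0.001, -0.04, 0, 0, 0, 0.5, 0], [0.001, -0.04, 0, 0, 0, 0.5, 0], [0.001, -0.04, 0, 0, 0, 0.5, 0], [0.001, -0.04, 0, 0, 0, 0.5, 0]]
  ]
}}

```text
time_s: 14.58
tool_pos: [0.4696, -0.2011, 0.05]
tool_rot: [180.0, -0.0, 28.4]
contact_force: [0.8, 0.8, -1.4]
grip_width: 0.0252
finger_force: 60.1
```

```bash
cat >> st.py <<'E'
p,R=pose(o); print("tool-frame force",np.round(R.inv().apply(o["contact_force"]),2),"torque",np.round(R.inv().apply(o["torque"]),3),"pivot",np.round(p+R.apply([.15,0,0]),4))
E
python3 st.py
```

```text
time_s 14.5833
tool_pos [ 0.4696 -0.2011  0.05  ]
tool_rot [ 1.799939e+02 -1.350000e-02  2.837770e+01]
contact_force [ 0.8107  0.8231 -1.4355]
torque [ 0.2031 -0.2051  0.1076]
tool-frame force [ 1.1  -0.34  1.44] torque [ 0.081  0.277 -0.108] pivot [ 0.6015 -0.1298  0.05  ]
```

>>> {"op": "move_arm", "data": {
  "series": [
    [[0, -0.02, 0, 0, 0, 0.25, 0], [0, -0.02, 0, 0, 0, 0.25, 0], [0, -0.02, 0, 0, 0, 0.25, 0], [0, -0.02, 0, 0, 0, 0.25, 0], [0, -0.02, 0, 0, 0, 0.25, 0]]
  ]
}}

```text
time_s: 15.0
tool_pos: [0.4631, -0.1877, 0.05]
tool_rot: [180.0, -0.0, 22.7]
contact_force: [1.1, 0.7, -1.6]
grip_width: 0.0254
finger_force: 60.0
```

```bash
python3 st.py
```

```text
time_s 15.0
tool_pos [ 0.4631 -0.1877  0.05  ]
tool_rot [ 1.799998e+02 -1.270000e-02  2.266770e+01]
contact_force [ 1.1221  0.7008 -1.6212]
torque [ 0.2343 -0.4682  0.1216]
tool-frame force [ 1.31 -0.21  1.62] torque [ 0.036  0.522 -0.122] pivot [ 0.6015 -0.1299  0.05  ]
```

>>> {"op": "move_arm", "data": {
  "series": [
    [[0, -0.016, 0, 0, 0, 0.2, 0], [0, -0.016, 0, 0, 0, 0.2, 0], [0, -0.016, 0, 0, 0, 0.2, 0], [0, -0.016, 0, 0, 0, 0.2, 0], [0, -0.016, 0, 0, 0, 0.2, 0]]
  ]
}}

```text
time_s: 15.42
tool_pos: [0.459, -0.1767, 0.05]
tool_rot: [180.0, -0.0, 18.1]
contact_force: [2.0, 0.4, -2.6]
grip_width: 0.025
finger_force: 60.0
```

```bash
python3 st.py
```

```text
time_s 15.4167
tool_pos [ 0.459  -0.1767  0.05  ]
tool_rot [ 1.799636e+02 -2.120000e-02  1.809790e+01]
contact_force [ 1.9939  0.3917 -2.5557]
torque [ 0.0746 -0.5309  0.3251]
tool-frame force [2.02 0.25 2.56] torque [-0.094  0.528 -0.325] pivot [ 0.6015 -0.1301  0.0501]
```

>>> {"op": "move_arm", "data": {
  "series": [
    [[0, -0.016, 0, 0, 0, 0.2, 0], [0, -0.016, 0, 0, 0, 0.2, 0], [0, -0.016, 0, 0, 0, 0.2, 0], [0, -0.016, 0, 0, 0, 0.2, 0], [0, -0.016, 0, 0, 0, 0.2, 0]]
  ]
}}

```text
time_s: 15.83
tool_pos: [0.4555, -0.1651, 0.05]
tool_rot: [180.0, -0.0, 13.5]
contact_force: [3.2, -0.5, -2.1]
grip_width: 0.0247
finger_force: 60.0
```

```bash
echo 'f=R.inv().apply(o["contact_force"]);t=R.inv().apply(o["torque"]); print("Mpin",f[1]*.114-t[2],"Mnut",f[1]*.15-t[2])'>>st.py; python3 st.py|tail -3
```

```text
torque [ 0.0049 -0.7929  0.2795]
tool-frame force [3.05 1.22 2.06] torque [-0.18   0.772 -0.279] pivot [ 0.6014 -0.1301  0.0501]
Mpin 0.41808107529194133 Mnut 0.4619173080208965
```

>>> {"op": "move_arm", "data": {
  "series": [
    [[0.001, -0.016, 0, 0, 0, 0.2, 0], [0.001, -0.016, 0, 0, 0, 0.2, 0], [0.001, -0.016, 0, 0, 0, 0.2, 0], [0.001, -0.016, 0, 0, 0, 0.2, 0], [0, -0.016, 0, 0, 0, 0.2, 0]]
  ]
}}

```text
time_s: 16.25
tool_pos: [0.4532, -0.1532, 0.0499]
tool_rot: [180.0, 0.0, 8.9]
contact_force: [2.2, -0.6, -0.2]
grip_width: 0.0254
finger_force: 60.1
```

```bash
python3 st.py|tail -3
```

```text
torque [-0.0926 -0.4853  0.2975]
tool-frame force [2.06 0.95 0.25] torque [-0.167  0.465 -0.297] pivot [ 0.6014 -0.1301  0.0499]
Mpin 0.4060823421673939 Mnut 0.4403772844232936
```

>>> {"op": "move_arm", "data": {
  "series": [
    [[0, -0.016, 0, 0, 0, 0.2, 0], [0, -0.016, 0, 0, 0, 0.2, 0], [0, -0.016, 0, 0, 0, 0.2, 0], [0, -0.016, 0, 0, 0, 0.2, 0], [0, -0.016, 0, 0, 0, 0.2, 0]]
  ]
}}

```text
time_s: 16.67
tool_pos: [0.4518, -0.1413, 0.0499]
tool_rot: [180.0, 0.0, 4.3]
contact_force: [-0.1, -1.7, -1.1]
grip_width: 0.0249
finger_force: 60.0
```

```bash
python3 st.py|tail -3
```

```text
torque [-0.1667 -0.3509  0.2228]
tool-frame force [-0.26  1.68  1.08] torque [-0.193  0.337 -0.223] pivot [ 0.6014 -0.13    0.0499]
Mpin 0.4145272643380814 Mnut 0.47507185417001474
```

>>> {"op": "move_arm", "data": {
  "series": [
    [[0, -0.016, 0, 0, 0, 0.2, 0], [0, -0.016, 0, 0, 0, 0.2, 0], [0, -0.016, 0, 0, 0, 0.2, 0], [0, -0.016, 0, 0, 0, 0.2, 0], [0, -0.016, 0, 0, 0, 0.2, 0]]
  ]
}}

```text
time_s: 17.08
tool_pos: [0.4513, -0.1293, 0.0499]
tool_rot: [180.0, 0.0, -0.3]
contact_force: [-0.5, -1.2, -0.7]
grip_width: 0.0253
finger_force: 60.0
```

```bash
python3 st.py|tail -3
```

```text
torque [-0.2503 -0.2362  0.2336]
tool-frame force [-0.53  1.23  0.65] torque [-0.249  0.237 -0.234] pivot [ 0.6013 -0.13    0.0499]
Mpin 0.3738801791323451 Mnut 0.41819814923224014
```

>>> {"op": "move_arm", "data": {
  "series": [
    [[0, -0.016, 0, 0, 0, 0.2, 0], [0, -0.016, 0, 0, 0, 0.2, 0], [0, -0.016, 0, 0, 0, 0.2, 0], [0, -0.016, 0, 0, 0, 0.2, 0], [0, -0.016, 0, 0, 0, 0.2, 0]]
  ]
}}

```text
time_s: 17.5
tool_pos: [0.4518, -0.1173, 0.0499]
tool_rot: [180.0, 0.0, -4.8]
contact_force: [-0.2, -1.4, -0.9]
grip_width: 0.025
finger_force: 60.0
```

```bash
python3 st.py|tail -3
```

```text
torque [-0.2426 -0.1966  0.2416]
tool-frame force [-0.04  1.37  0.88] torque [-0.225  0.216 -0.242] pivot [ 0.6013 -0.1299  0.0499]
Mpin 0.39763411301860896 Mnut 0.44691847309915667
```

>>> {"op": "move_arm", "data": {
  "series": [
    [[0, -0.016, 0, 0, 0, 0.2, 0], [0, -0.016, 0, 0, 0, 0.2, 0], [0, -0.016, 0, 0, 0, 0.2, 0], [0, -0.016, 0, 0, 0, 0.2, 0], [0, -0.016, 0, 0, 0, 0.2, 0]]
  ]
}}

```text
time_s: 17.92
tool_pos: [0.4532, -0.1053, 0.0499]
tool_rot: [180.0, 0.0, -9.4]
contact_force: [-0.5, -1.2, -0.8]
grip_width: 0.0252
finger_force: 60.0
```

```bash
python3 st.py|tail -3
```

```text
torque [-0.2926 -0.1952  0.22  ]
tool-frame force [-0.3   1.24  0.84] torque [-0.257  0.241 -0.22 ] pivot [ 0.6012 -0.1299  0.0499]
Mpin 0.36116496466525805 Mnut 0.4057589904118547
```

>>> {"op": "move_arm", "data": {
  "series": [
    [[0, -0.014, 0, 0, 0, 0.175, 0], [0, -0.014, 0, 0, 0, 0.175, 0], [0, -0.014, 0, 0, 0, 0.175, 0], [0, -0.014, 0, 0, 0, 0.175, 0], [0, -0.014, 0, 0, 0, 0.175, 0]]
  ]
}}

```text
time_s: 18.33
tool_pos: [0.4552, -0.0953, 0.05]
tool_rot: [180.0, -0.0, -13.4]
contact_force: [-0.9, -2.5, -1.3]
grip_width: 0.0253
finger_force: 60.2
```

```bash
python3 st.py|tail -3
```

```text
torque [-0.6809 -0.0296  0.4571]
tool-frame force [-0.28  2.6   1.34] torque [-0.655  0.187 -0.457] pivot [ 0.6011 -0.1302  0.05  ]
Mpin 0.7538748341960304 Mnut 0.8475820491598705
```

>>> {"op": "move_arm", "data": {
  "series": [
    [[0, -0.005, 0, 0, 0, 0.0625, 0], [0, -0.005, 0, 0, 0, 0.0625, 0], [0, -0.005, 0, 0, 0, 0.0625, 0], [0, 0, 0, 0, 0, 0, 0], [0, 0, 0, 0, 0, 0, 0]]
  ]
}}

```text
time_s: 18.75
tool_pos: [0.4557, -0.0933, 0.0499]
tool_rot: [180.0, -0.0, -14.2]
contact_force: [-1.1, -3.7, -0.9]
grip_width: 0.025
finger_force: 60.2
```

```bash
python3 st.py|tail -3
```

```text
torque [-0.8517 -0.0305  0.4682]
tool-frame force [-0.14  3.9   0.91] torque [-0.818  0.239 -0.468] pivot [ 0.6011 -0.1301  0.05  ]
Mpin 0.9131479493769321 Mnut 1.0536538261306112
```

>>> {"op": "move_arm", "data": {
  "series": [
    [[0, -0.005, 0, 0, 0, 0.0625, 0], [0, -0.005, 0, 0, 0, 0.0625, 0], [0, -0.005, 0, 0, 0, 0.0625, 0], [0, -0.005, 0, 0, 0, 0.0625, 0], [0, 0, 0, 0, 0, 0, 0]]
  ]
}}

```text
time_s: 19.17
tool_pos: [0.4565, -0.0903, 0.0499]
tool_rot: [180.0, -0.0, -15.4]
contact_force: [-1.4, -5.2, -2.0]
grip_width: 0.0252
finger_force: 60.2
```

```bash
python3 st.py|tail -3
```

```text
torque [-1.112   0.0644  0.4991]
tool-frame force [-0.02  5.36  1.97] torque [-1.089  0.233 -0.499] pivot [ 0.6011 -0.1301  0.0499]
Mpin 1.1097139149109556 Mnut 1.3025603731646869
```

>>> {"op": "move_arm", "data": {
  "series": [
    [[0, -0.005, 0, 0, 0, 0.0625, 0], [0, -0.005, 0, 0, 0, 0.0625, 0], [0, -0.005, 0, 0, 0, 0.0625, 0], [0, 0, 0, 0, 0, 0, 0], [0, 0, 0, 0, 0, 0, 0]]
  ]
}}

```text
time_s: 19.58
tool_pos: [0.457, -0.0885, 0.05]
tool_rot: [179.9, -0.0, -16.3]
contact_force: [-2.0, -5.4, -1.3]
grip_width: 0.025
finger_force: 60.2
```

```bash
python3 st.py|tail -3
```

```text
torque [-1.2877  0.1959  0.5308]
tool-frame force [-0.37  5.77  1.26] torque [-1.291  0.173 -0.531] pivot [ 0.601  -0.1305  0.05  ]
Mpin 1.1881407212756419 Mnut 1.3956958497901242
```

>>> {"op": "move_arm", "data": {
  "series": [
    [[0, -0.005, 0, 0, 0, 0.0625, 0], [0, -0.005, 0, 0, 0, 0.0625, 0], [0, -0.005, 0, 0, 0, 0.0625, 0], [0, 0, 0, 0, 0, 0, 0], [0, 0, 0, 0, 0, 0, 0]]
  ]
}}

```text
time_s: 20.0
tool_pos: [0.4575, -0.0866, 0.05]
tool_rot: [179.9, -0.0, -17.2]
contact_force: [-1.7, -6.5, -1.6]
grip_width: 0.025
finger_force: 60.1
```

```bash
python3 st.py|tail -3
```

```text
torque [-1.4472  0.1946  0.4488]
tool-frame force [0.3  6.66 1.6 ] torque [-1.44   0.241 -0.449] pivot [ 0.6009 -0.1309  0.05  ]
Mpin 1.208081038267252 Mnut 1.4478331491251426
```

>>> {"op": "move_arm", "data": {
  "series": [
    [[0, -0.005, 0, 0, 0, 0.0625, 0], [0, -0.005, 0, 0, 0, 0.0625, 0], [0, -0.005, 0, 0, 0, 0.0625, 0], [0, 0, 0, 0, 0, 0, 0], [0, 0, 0, 0, 0, 0, 0]]
  ]
}}

```text
time_s: 20.42
tool_pos: [0.4581, -0.0848, 0.05]
tool_rot: [179.9, -0.0, -18.0]
contact_force: [-2.8, -6.7, -1.3]
grip_width: 0.0253
finger_force: 60.1
```

```bash
python3 st.py|tail -3
```

```text
torque [-1.6071  0.3117  0.2379]
tool-frame force [-0.56  7.26  1.31] torque [-1.625  0.202 -0.238] pivot [ 0.6007 -0.1312  0.05  ]
Mpin 1.066003191815229 Mnut 1.3274110272008477
```

>>> {"op": "move_arm", "data": {
  "series": [
    [[0, -0.005, 0, 0, 0, 0.0625, 0], [0, -0.005, 0, 0, 0, 0.0625, 0], [0, -0.005, 0, 0, 0, 0.0625, 0], [0, 0, 0, 0, 0, 0, 0], [0, 0, 0, 0, 0, 0, 0]]
  ]
}}

```text
time_s: 20.83
tool_pos: [0.4587, -0.0829, 0.05]
tool_rot: [179.9, -0.0, -18.9]
contact_force: [-2.4, -7.2, -1.1]
grip_width: 0.0252
finger_force: 60.1
```

```bash
python3 st.py|tail -3
```

```text
torque [-1.745   0.2747  0.1422]
tool-frame force [0.04 7.56 1.1 ] torque [-1.74   0.307 -0.143] pivot [ 0.6006 -0.1316  0.05  ]
Mpin 1.0046875428774316 Mnut 1.2769496038783297
```

>>> {"op": "move_arm", "data": {
  "series": [
    [[0, -0.005, 0, 0, 0, 0.0625, 0], [0, -0.005, 0, 0, 0, 0.0625, 0], [0, -0.005, 0, 0, 0, 0.0625, 0], [0, -0.005, 0, 0, 0, 0.0625, 0], [0, 0, 0, 0, 0, 0, 0]]
  ]
}}

```text
time_s: 21.25
tool_pos: [0.4596, -0.0804, 0.05]
tool_rot: [179.9, -0.0, -20.2]
contact_force: [-2.8, -9.0, 0.8]
grip_width: 0.0249
finger_force: 60.1
```

```bash
python3 st.py|tail -3
python3 - <<'E'
from h import *
p=cams.get_image("side"); c=p["color"][170:250,300:400]
cv2.imwrite("pics/fold.png",cv2.resize(c,None,fx=7,fy=7,interpolation=3)[:,:,::-1])
E
```

```text
torque [-1.9627  0.471  -0.124 ]
tool-frame force [ 0.43  9.41 -0.82] torque [-2.005  0.234  0.123] pivot [ 0.6004 -0.1321  0.0501]
Mpin 0.9494745593006879 Mnut 1.2882015350455052
```

View pics/fold.png

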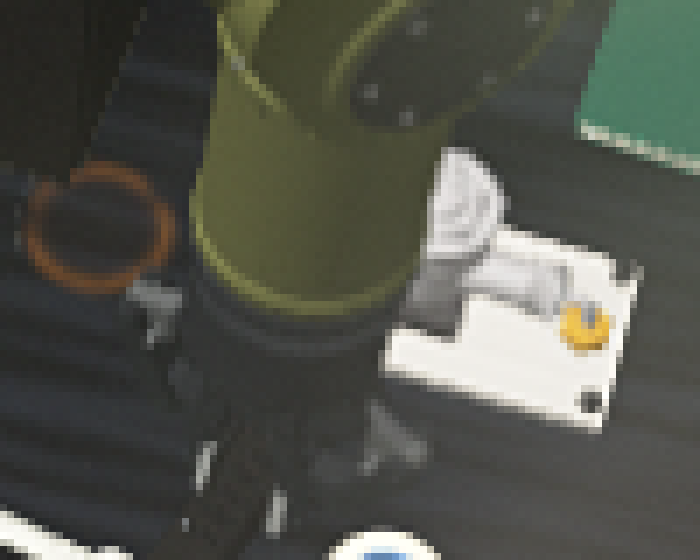

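The side view shows the ring (460,200) still down on the nut; the handle is hidden behind the wrist. The moment about the pin peaked at ~1.2 N m and is falling while the handle advances, so the joint is giving (~0.07 rad). I make one small step about the pin so it is unmistakable, then release.

>>> {"op": "move_arm", "data": {
  "series": [
    [[0, -0.008, 0, 0, 0, 0.125, 0], [0, -0.008, 0, 0, 0, 0.125, 0], [0, -0.008, 0, 0, 0, 0.125, 0], [0, 0, 0, 0, 0, 0, 0], [0, 0, 0, 0, 0, 0, 0]]
  ]
}}

```text
time_s: 21.72
tool_pos: [0.4609, -0.0771, 0.05]
tool_rot: [179.9, -0.0, -21.9]
contact_force: [-3.1, -8.5, -1.2]
grip_width: 0.0253
finger_force: 60.1
```

```bash
python3 st.py|tail -6
```

```text
tool_pos [ 0.4609 -0.0771  0.05  ]
tool_rot [ 1.798825e+02 -4.440000e-02 -2.189450e+01]
contact_force [-3.119  -8.5328 -1.2069]
torque [-1.9045  0.387  -0.2733]
tool-frame force [0.29 9.08 1.23] torque [-1.912  0.35   0.273] pivot [ 0.6    -0.133   0.0501]
Mpin 0.7623588238846112 Mnut 1.0891622774269645
```

It gave (moment down to 0.76 N m, ~0.1 rad of fold, short of the stop). Next: unload along the same path.

>>> {"op": "move_arm", "data": {
  "series": [
    [[0, 0.008, 0, 0, 0, -0.125, 0], [0, 0.008, 0, 0, 0, -0.125, 0], [0, 0.008, 0, 0, 0, -0.125, 0], [0, 0.015, 0, 0, 0, -0.1875, 0], [0, 0.015, 0, 0, 0, -0.1875, 0]]
  ]
}}

```text
time_s: 22.13
tool_pos: [0.4583, -0.0843, 0.05]
tool_rot: [179.9, -0.0, -18.3]
contact_force: [-1.9, -6.9, -0.4]
grip_width: 0.0251
finger_force: 60.2
```

```bash
python3 st.py|tail -6
```

```text
tool_pos [ 0.4583 -0.0843  0.05  ]
tool_rot [ 1.799099e+02 -3.360000e-02 -1.832450e+01]
contact_force [-1.8841 -6.8854 -0.3545]
torque [-1.4962  0.2279  0.1977]
tool-frame force [0.38 7.13 0.37] torque [-1.492  0.254 -0.198] pivot [ 0.6007 -0.1315  0.0501]
Mpin 1.0107481097113937 Mnut 1.2673554986327735
```

>>> {"op": "move_arm", "data": {
  "series": [
    [[0, 0.015, 0, 0, 0, -0.1875, 0], [0, 0.015, 0, 0, 0, -0.1875, 0], [0, 0.015, 0, 0, 0, -0.1875, 0], [0, 0.015, 0, 0, 0, -0.1875, 0], [0, 0, 0, 0, 0, 0, 0]]
  ]
}}

```text
time_s: 22.55
tool_pos: [0.4561, -0.0918, 0.05]
tool_rot: [-180.0, -0.0, -14.8]
contact_force: [-1.0, -3.5, -1.3]
grip_width: 0.0248
finger_force: 60.1
```

```bash
python3 st.py|tail -6
```

```text
tool_pos [ 0.4561 -0.0918  0.05  ]
tool_rot [-1.79990e+02 -1.97000e-02 -1.47854e+01]
contact_force [-1.0401 -3.519  -1.3221]
torque [-0.9455 -0.11    0.3672]
tool-frame force [-0.11  3.67  1.32] torque [-0.886  0.348 -0.368] pivot [ 0.6011 -0.13    0.0501]
Mpin 0.7857329739251074 Mnut 0.9177868773696143
```

>>> {"op": "move_arm", "data": {
  "series": [
    [[0, 0.015, 0, 0, 0, -0.1875, 0], [0, 0.015, 0, 0, 0, -0.1875, 0], [0, 0.015, 0, 0, 0, -0.1875, 0], [0, 0.015, 0, 0, 0, -0.1875, 0], [0, 0, 0, 0, 0, 0, 0]]
  ]
}}

```text
time_s: 22.97
tool_pos: [0.4541, -0.1004, 0.05]
tool_rot: [-180.0, -0.0, -11.3]
contact_force: [1.0, -1.4, -1.7]
grip_width: 0.025
finger_force: 60.1
```

```bash
python3 st.py|tail -6
```

```text
tool_pos [ 0.4541 -0.1004  0.05  ]
tool_rot [-1.799718e+02 -1.860000e-02 -1.128470e+01]
contact_force [ 0.9579 -1.4048 -1.6938]
torque [-0.3359 -0.4562  0.1298]
tool-frame force [1.21 1.19 1.69] torque [-0.24   0.513 -0.13 ] pivot [ 0.6012 -0.1297  0.0501]
Mpin 0.2659405468886119 Mnut 0.30881793049889517
```

>>> {"op": "move_arm", "data": {
  "series": [
    [[0, 0.02, 0, 0, 0, -0.25, 0], [0, 0.02, 0, 0, 0, -0.25, 0], [0, 0.02, 0, 0, 0, -0.25, 0], [0, 0.02, 0, 0, 0, -0.25, 0], [0, 0.02, 0, 0, 0, -0.25, 0]]
  ]
}}

```text
time_s: 23.38
tool_pos: [0.4512, -0.1151, 0.0499]
tool_rot: [-180.0, 0.0, -5.5]
contact_force: [0.5, -0.6, -1.0]
grip_width: 0.0252
finger_force: 60.2
```

```bash
python3 st.py|tail -6
```

```text
tool_pos [ 0.4512 -0.1151  0.0499]
tool_rot [-1.799718e+02  2.950000e-02 -5.487300e+00]
contact_force [ 0.4668 -0.6297 -0.9708]
torque [ 0.0156 -0.3492 -0.0425]
tool-frame force [0.53 0.58 0.97] torque [0.049 0.346 0.042] pivot [ 0.6005 -0.1295  0.0498]
Mpin 0.02415015412979754 Mnut 0.045124984957675876
```

>>> {"op": "move_arm", "data": {
  "series": [
    [[0.004, 0, -0.01, 0, 0, 0, 0], [0, 0, -0.01, 0, 0, 0, 0], [0, 0, -0.015, 0, 0, 0, 0], [0, 0, -0.015, 0, 0, 0, 0], [0, 0, -0.015, 0, 0, 0, 0]]
  ]
}}

```text
time_s: 23.8
tool_pos: [0.4518, -0.1149, 0.0598]
tool_rot: [-180.0, 0.0, -5.6]
contact_force: [-0.2, 0.7, -4.5]
grip_width: 0.0249
finger_force: 59.8
```

```bash
python3 st.py|tail -6
```

```text
tool_pos [ 0.4518 -0.1149  0.0598]
tool_rot [-1.799898e+02  4.570000e-02 -5.605500e+00]
contact_force [-0.1828  0.7306 -4.4954]
torque [0.0285 0.1834 0.0168]
tool-frame force [-0.25 -0.71  4.5 ] torque [ 0.01  -0.185 -0.017] pivot [ 0.6011 -0.1295  0.0596]
Mpin -0.06401262516464293 Mnut -0.08951701203143837
```

Run:
```python
from h import *
p,R=pose()
plan([(p+[0,0,.06],-5.6,3),((.45,-.16,.12),87.9,21),((.4855,.2462,.12),87.9,11)],0,dec=3)
```

```text
[[[0,0,-0.133,-0.001,0.003,0,0],[0,0,-0.133,-0.001,0.003,-0.001,0],[0,0,-0.134,0,0.004,0,0],[0.001,0.014,0,0,0,-0.971,0],[0,0.014,0,0,0,-0.971,0]]]
[[[-0.001,0.014,0,0,0,-0.971,0],[-0.003,0.014,0,0,0,-0.971,0],[-0.004,0.014,0,0,0,-0.971,0],[-0.005,0.014,0,0,0,-0.971,0],[-0.006,0.013,0,0,0,-0.972,0]]]
[[[-0.007,0.013,0,0,0,-0.971,0],[-0.008,0.012,0,0,0,-0.972,0],[-0.009,0.012,0,0,0,-0.971,0],[-0.009,0.011,0,0,0,-0.972,0],[-0.01,0.01,0,0,0,-0.971,0]]]
[[[-0.011,0.009,0,0,0,-0.972,0],[-0.012,0.008,0,0,0,-0.971,0],[-0.012,0.007,0,0,0,-0.972,0],[-0.013,0.007,0,0,0,-0.971,0],[-0.013,0.005,0,0,0,-0.972,0]]]
[[[-0.014,0.005,0,0,0,-0.971,0],[-0.014,0.003,-0.001,0,0,-0.972,0],[-0.014,0.002,0,0,0,-0.971,0],[-0.014,0.002,-0.001,0,0,-0.972,0],[0.247,0.012,0,0,0,0,0]]]
[[[0.247,0.013,0,0,0,0,0],[0.247,0.012,0,0,0,0,0],[0.247,0.013,0,0,0,0,0],[0.247,0.012,0,0,0,0,0],[0.247,0.013,0,0,0,0,0]]]
[[[0.247,0.012,0,0,0,0,0],[0.246,0.013,0,0,0,0,0],[0.247,0.012,0,0,0,0,0],[0.246,0.013,0,0,0,0,0],[0.247,0.012,0,0,0,0,0]]]
end [0.4855 0.2462 0.1201] [180.   -0.   87.9]
```

>>> {"op": "move_arm", "data": {
  "series": [
    [[0, 0, -0.1, 0, 0, 0, 0], [0, 0, -0.15, 0, 0, 0, 0], [0, 0, -0.15, 0, 0, 0, 0], [0.001, 0.014, 0, 0, 0, -0.97, 0], [0, 0.014, 0, 0, 0, -0.97, 0]]
  ]
}}

```text
time_s: 24.22
tool_pos: [0.4526, -0.1192, 0.1209]
tool_rot: [180.0, -0.1, 3.5]
contact_force: [-0.7, -0.3, -4.5]
grip_width: 0.0249
finger_force: 59.8
```

>>> {"op": "move_arm", "data": {
  "series": [
    [[-0.001, 0.014, 0, 0, 0, -0.97, 0], [-0.003, 0.014, 0, 0, 0, -0.97, 0], [-0.004, 0.014, 0, 0, 0, -0.97, 0], [-0.005, 0.014, 0, 0, 0, -0.97, 0], [-0.006, 0.013, 0, 0, 0, -0.97, 0]]
  ]
}}

```text
time_s: 24.63
tool_pos: [0.451, -0.1301, 0.1198]
tool_rot: [-180.0, 0.0, 25.7]
contact_force: [0.5, 0.3, -4.4]
grip_width: 0.025
finger_force: 59.8
```

>>> {"op": "move_arm", "data": {
  "series": [
    [[-0.007, 0.013, 0, 0, 0, -0.97, 0], [-0.008, 0.012, 0, 0, 0, -0.97, 0], [-0.009, 0.012, 0, 0, 0, -0.97, 0], [-0.009, 0.011, 0, 0, 0, -0.97, 0], [-0.01, 0.01, 0, 0, 0, -0.97, 0]]
  ]
}}

```text
time_s: 25.05
tool_pos: [0.4507, -0.1411, 0.1198]
tool_rot: [-180.0, 0.0, 48.0]
contact_force: [0.5, -0.0, -4.2]
grip_width: 0.0247
finger_force: 59.8
```

>>> {"op": "move_arm", "data": {
  "series": [
    [[-0.011, 0.009, 0, 0, 0, -0.97, 0], [-0.012, 0.008, 0, 0, 0, -0.97, 0], [-0.012, 0.007, 0, 0, 0, -0.97, 0], [-0.013, 0.007, 0, 0, 0, -0.97, 0], [-0.013, 0.005, 0, 0, 0, -0.97, 0]]
  ]
}}

```text
time_s: 25.47
tool_pos: [0.4501, -0.1518, 0.1197]
tool_rot: [-180.0, 0.0, 70.2]
contact_force: [0.4, 0.1, -4.0]
grip_width: 0.025
finger_force: 59.8
```

>>> {"op": "move_arm", "data": {
  "series": [
    [[-0.014, 0.005, 0, 0, 0, -0.97, 0], [-0.014, 0.003, 0, 0, 0, -0.97, 0], [-0.014, 0.002, 0, 0, 0, -0.97, 0], [-0.014, 0.002, 0, 0, 0, -1, 0], [0.1, 0.006, 0, 0, 0, 0, 0]]
  ]
}}

```text
time_s: 25.88
tool_pos: [0.4511, -0.1488, 0.12]
tool_rot: [180.0, 0.2, 87.9]
contact_force: [0.9, -0.1, -3.4]
grip_width: 0.0252
finger_force: 59.9
```

```bash
python3 st.py
python3 - <<'E'
from h import *
print(np.round(manip.get_obs()["joint_positions"],1))
plan([((.4855,.2462,.12),87.9,11)],0,dec=3)
E
```

```text
time_s 25.8833
tool_pos [ 0.4511 -0.1488  0.12  ]
tool_rot [1.799781e+02 1.546000e-01 8.791110e+01]
contact_force [ 0.9246 -0.1071 -3.4374]
torque [-0.1935 -0.072   0.0093]
tool-frame force [-0.06  0.93  3.44] torque [-0.079 -0.191 -0.009] pivot [0.4566 0.0011 0.1196]
Mpin 0.11479811915295103 Mnut 0.1481543496586354
[  4.5  24.3  15.  117.   -9.4  39.7  23.4]
[[[0.24,0.012,-0.001,0,0.003,0,0],[0.24,0.012,-0.001,0,0.003,0,0],[0.24,0.012,0,0.001,0.003,0,0],[0.24,0.012,0,0,0.003,0,0],[0.24,0.012,0,0.001,0.003,0,0]]]
[[[0.24,0.012,0,0,0.003,0,0],[0.24,0.012,0,0.001,0.003,0,0],[0.24,0.012,-0.001,0,0.003,0.001,0],[0.24,0.012,0,0.001,0.003,0,0],[0.24,0.012,0,0,0.003,0.001,0]]]
[[[0.24,0.013,-0.001,0.001,0.004,0,0],[0,0,0,0,0,0,0],[0,0,0,0,0,0,0],[0,0,0,0,0,0,0],[0,0,0,0,0,0,0]]]
end [0.4855 0.2462 0.12  ] [-180.    -0.    87.9]
```

>>> {"op": "move_arm", "data": {
  "series": [
    [[0.24, 0.012, 0, 0, 0, 0, 0], [0.24, 0.012, 0, 0, 0, 0, 0], [0.24, 0.012, 0, 0, 0, 0, 0], [0.24, 0.012, 0, 0, 0, 0, 0], [0.24, 0.012, 0, 0, 0, 0, 0]]
  ]
}}

```text
time_s: 26.3
tool_pos: [0.4669, 0.0356, 0.1198]
tool_rot: [-180.0, 0.0, 87.9]
contact_force: [0.1, 0.3, -3.8]
grip_width: 0.0247
finger_force: 59.8
```

>>> {"op": "move_arm", "data": {
  "series": [
    [[0.24, 0.012, 0, 0, 0, 0, 0], [0.24, 0.012, 0, 0, 0, 0, 0], [0.24, 0.012, 0, 0, 0, 0, 0], [0.24, 0.012, 0, 0, 0, 0, 0], [0.24, 0.012, 0, 0, 0, 0, 0]]
  ]
}}

```text
time_s: 26.72
tool_pos: [0.4824, 0.2154, 0.1197]
tool_rot: [-180.0, 0.0, 87.9]
contact_force: [1.3, -0.8, -2.8]
grip_width: 0.0251
finger_force: 59.8
```

>>> {"op": "move_arm", "data": {
  "series": [
    [[0.2, 0.01, 0, 0, 0, 0, 0], [0, 0, 0, 0, 0, 0, 0], [0, 0, 0, 0, 0, 0, 0], [0, 0, 0, 0, 0, 0, 0], [0, 0, 0, 0, 0, 0, 0]]
  ]
}}

```text
time_s: 27.13
tool_pos: [0.4854, 0.2419, 0.1196]
tool_rot: [-180.0, 0.1, 87.8]
contact_force: [-0.4, 0.5, -2.9]
grip_width: 0.0251
finger_force: 59.9
```

```bash
python3 ring.py; python3 rel.py|head -1
python3 - <<'E'
from h import *
tp,TR=pose()
for n in ["scene","side"]:
    p=cams.get_image(n); W=cloud(p)
    L=(W-tp)@TR.as_matrix()   # tool coords
    m=(np.abs(L[...,2]+.022)<.012)&(L[...,0]>.03)&(L[...,0]<.19)&(abs(L[...,1])<.04)
    P=L[m]
    for lo in np.arange(.03,.19,.02):
        Q=P[(P[:,0]>lo)&(P[:,0]<lo+.02)]
        if len(Q): print(n,round(lo+.01,3),len(Q),np.round(1000*np.array([Q[:,1].min(),Q[:,1].max(),np.median(Q[:,1]),np.median(Q[:,2])]),1))
E
```

```text
[0.48543368 0.24190666 0.11961631] [-1.7998e+02  8.0000e-02  8.7780e+01] [-39.   29.3  14.9 107.4 -10.2  44.7 -20.9]
scene 109 z [0.13781134 0.14212552 0.14409104] circle ((489.6015930175781, 391.7268981933594), 29.14496421813965) want [0.49124767 0.39179381] 190 208 136 148
 fit [489.22855705 393.65284734] 25.6206880941524 11
side few 0
ring 0 nan (array([nan, nan, nan]), np.float64(nan))
scene 0.06 13 [ -9.3   0.9  -5.2 -23.2]
scene 0.08 13 [ -6.    4.6  -1.3 -23.2]
scene 0.1 1 [  4.9   4.9   4.9 -22.5]
scene 0.12 19 [-20.1  11.7 -13.9 -22.1]
scene 0.14 47 [-28.7  22.7 -22.5 -21.4]
scene 0.16 82 [-27.7  22.3   6.  -20.1]
scene 0.18 14 [ -9.9  13.4   1.3 -21.8]
  return _methods._mean(a, axis=axis, dtype=dtype,
  ret = ret.dtype.type(ret / rcount)
rel.py:5: RuntimeWarning: Mean of empty slice.
  s=np.array([np.sort(P[:,:2]@d)[-3:].mean() for d in D])*1000
```

Ring position relative to the tool matches the original lie (no slip). Shift 4 mm and lower.

>>> {"op": "move_arm", "data": {
  "series": [
    [[0.029, 0, 0.1, 0, 0, 0, 0], [0, 0, 0.12, 0, 0, 0, 0], [0, 0, 0.12, 0, 0, 0, 0], [0, 0, 0.12, 0, 0, 0, 0], [0, 0, 0.1, 0, 0, 0, 0]]
  ]
}}

```text
time_s: 28.05
tool_pos: [0.4855, 0.248, 0.0346]
tool_rot: [-180.0, 0.0, 87.9]
contact_force: [0.4, 0.4, -4.2]
grip_width: 0.025
finger_force: 59.9
```

```bash
python3 st.py
```

```text
time_s 28.05
tool_pos [0.4855 0.248  0.0346]
tool_rot [-1.799786e+02  1.190000e-02  8.789760e+01]
contact_force [ 0.3819  0.3502 -4.2492]
torque [-0.1903 -0.0198  0.0031]
tool-frame force [0.36 0.37 4.25] torque [-0.027 -0.189 -0.003] pivot [0.491  0.3979 0.0346]
Mpin 0.045265445582406305 Mnut 0.05859836007377578
```

>>> {"op": "move_arm", "data": {
  "series": [
    [[-0.012, 0, 0.03, 0, 0, 0, 0], [0, 0, 0.03, 0, 0, 0, 0], [0, 0, 0.03, 0, 0, 0, 0], [0, 0, 0.03, 0, 0, 0, 0], [0, 0, 0.015, 0, 0, 0, 0]]
  ]
}}

```text
time_s: 28.47
tool_pos: [0.4859, 0.2464, 0.0155]
tool_rot: [180.0, -0.0, 87.9]
contact_force: [-0.3, -0.4, -3.9]
grip_width: 0.0247
finger_force: 59.8
```

```bash
python3 st.py
```

```text
time_s 28.4667
tool_pos [0.4859 0.2464 0.0155]
tool_rot [ 1.799637e+02 -2.520000e-02  8.789090e+01]
contact_force [-0.298  -0.3629 -3.8516]
torque [-0.1051  0.022   0.0736]
tool-frame force [-0.38 -0.29  3.85] torque [ 0.018 -0.106 -0.074] pivot [0.4914 0.3963 0.0156]
Mpin 0.040969930573240006 Mnut 0.030642635888629872
```

Another ~2 mm down to rest, then open.

>>> {"op": "move_arm", "data": {
  "series": [
    [[0, 0, 0.007, 0, 0, 0, 0], [0, 0, 0.006, 0, 0, 0, 0], [0, 0, 0, 0, 0, 0, 0], [0, 0, 0, 0, 0, 0, 0], [0, 0, 0, 0, 0, 0, 0]]
  ]
}}

```text
time_s: 28.88
tool_pos: [0.4858, 0.2463, 0.0137]
tool_rot: [180.0, -0.0, 87.9]
contact_force: [-1.1, -0.2, -3.9]
grip_width: 0.0248
finger_force: 59.8
```

```bash
python3 st.py
```

```text
time_s 28.8833
tool_pos [0.4858 0.2463 0.0137]
tool_rot [ 1.79981e+02 -1.23000e-02  8.78896e+01]
contact_force [-1.1056 -0.1583 -3.8824]
torque [-0.1987  0.0349 -0.018 ]
tool-frame force [-0.2  -1.1   3.88] torque [ 0.028 -0.2    0.018] pivot [0.4913 0.3962 0.0137]
Mpin -0.14335537772605988 Mnut -0.1829674542805197
```

>>> {"op": "move_arm", "data": {
  "series": [
    [[0, 0, 0.004, 0, 0, 0, 0], [0, 0, 0.004, 0, 0, 0, 0], [0, 0, 0.002, 0, 0, 0, 0], [0, 0, 0, 0, 0, 0, 0], [0, 0, 0, 0, 0, 0, 0]]
  ]
}}

```text
time_s: 29.3
tool_pos: [0.4858, 0.2463, 0.0132]
tool_rot: [180.0, -0.0, 87.9]
contact_force: [-2.7, -2.5, 10.6]
grip_width: 0.0249
finger_force: 61.9
```

```bash
python3 st.py
```

```text
time_s 29.3
tool_pos [0.4858 0.2463 0.0132]
tool_rot [ 1.799596e+02 -4.780000e-02  8.788050e+01]
contact_force [-2.7016 -2.5372 10.6328]
torque [-0.3291  0.7202  0.0231]
tool-frame force [ -2.63  -2.6  -10.64] torque [ 0.708 -0.355 -0.023] pivot [0.4913 0.3962 0.0134]
Mpin -0.2734960038883217 Mnut -0.36703951704730486
```

>>> {"op": "move_arm", "data": {
  "series": [
    [[0, 0, -0.004, 0, 0, 0, 0], [0, 0, 0, 0, 0, 0, 45], [0, 0, 0, 0, 0, 0, 60], [0, 0, 0, 0, 0, 0, 80], [0, 0, 0, 0, 0, 0, 80]]
  ]
}}

```text
time_s: 29.72
tool_pos: [0.4858, 0.2463, 0.0126]
tool_rot: [180.0, -0.0, 87.9]
contact_force: [-0.7, 0.0, 0.0]
grip_width: 0.0684
finger_force: 0.0
```

>>> {"op": "move_arm", "data": {
  "series": [
    [[0, 0, 0, 0, 0, 0, 80], [0, 0, -0.04, 0, 0, 0, 80], [0, 0, -0.1, 0, 0, 0, 80], [0, 0, -0.2, 0, 0, 0, 80], [0, 0, -0.25, 0, 0, 0, 80]]
  ]
}}

```text
time_s: 30.13
tool_pos: [0.4842, 0.2455, 0.1006]
tool_rot: [-179.8, 0.1, 87.9]
contact_force: [0.6, 0.3, 0.0]
grip_width: 0.0681
finger_force: 0.0
```

>>> {"op": "move_arm", "data": {
  "series": [
    [[0, 0, -0.25, 0, 0, 0, 80], [0, 0, -0.25, 0, 0, 0, 80], [-0.2, 0, -0.1, 0, 0, 0, 80], [-0.2, 0, 0, 0, 0, 0, 80], [0, 0, 0, 0, 0, 0, 80]]
  ]
}}

```text
time_s: 30.55
tool_pos: [0.4841, 0.18, 0.1933]
tool_rot: [179.8, 0.1, 87.5]
contact_force: [-0.3, -1.5, -0.2]
grip_width: 0.0682
finger_force: 0.0
```

```bash
python3 st.py
python3 - <<'E'
from h import *
p=cams.get_image("wrist"); save(p,"after.png")
for n in ["scene","side"]:
    p=cams.get_image(n); save(p,n+"_fin.png"); W=cloud(p)
    m=np.isfinite(W[...,0])&(W[...,2]>.028)&(W[...,2]<.05)&(W[...,0]>.43)&(W[...,0]<.56)&(W[...,1]>.12)&(W[...,1]<.45)
    P=W[m]; print(n,"wrench",len(P),rect(P), np.median(P[:,2]))
    c=P[:,:2].mean(0); u,s,v=np.linalg.svd(P[:,:2]-c); d=v[0]*np.sign(v[0][1]); print("axis deg",np.degrees(np.arctan2(d[1],d[0])))
    for lo in [.16,.22,.26,.3,.34,.38,.4]:
        Q=P[(P[:,1]>lo)&(P[:,1]<lo+.02)]
        if len(Q): print(round(lo,2),len(Q),np.round(Q.min(0),3),np.round(Q.max(0),3))
E
```

```text
time_s 30.55
tool_pos [0.4841 0.18   0.1933]
tool_rot [1.798276e+02 9.890000e-02 8.752770e+01]
contact_force [-0.2782 -1.5455 -0.2426]
torque [-0.0603  0.0229  0.0038]
tool-frame force [-1.56 -0.21  0.24] torque [ 0.02  -0.061 -0.004] pivot [0.4906 0.3299 0.193 ]
Mpin -0.020189347244164317 Mnut -0.02782027887916508
scene wrench 770 (array([486.4, 285.8]), array([276. ,  51.9]), 88.6) 0.037753014273935084
axis deg 88.11971785741244
0.16 95 [0.458 0.16  0.029] [0.51  0.18  0.044]
0.22 54 [0.47  0.22  0.031] [0.495 0.239 0.042]
0.26 46 [0.472 0.26  0.029] [0.497 0.28  0.044]
0.3 58 [0.468 0.3   0.029] [0.508 0.32  0.042]
0.34 31 [0.479 0.34  0.03 ] [0.495 0.36  0.04 ]
0.38 39 [0.463 0.38  0.029] [0.515 0.4   0.04 ]
0.4 61 [0.464 0.4   0.028] [0.512 0.42  0.04 ]
side wrench 117 (array([490.1, 169.2]), array([41.2, 33.8]), 7.4) 0.04123173790881916
axis deg 42.658595192084846
0.16 70 [0.47  0.16  0.028] [0.508 0.18  0.047]
```

View pics/scene_fin.png

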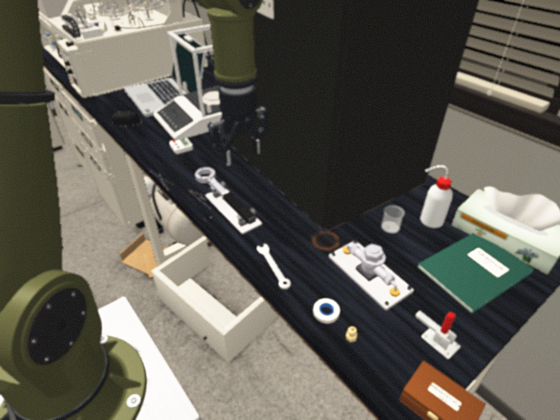

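View pics/after.png

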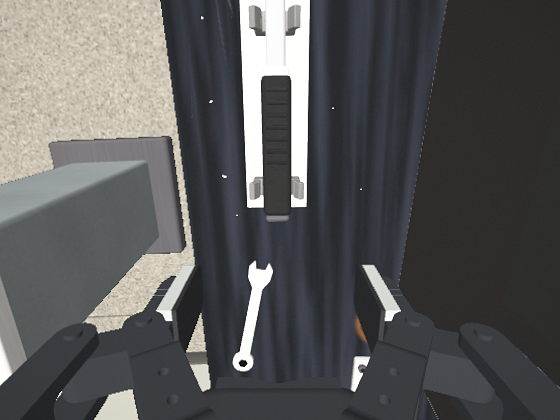

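The scene shows the wrench back in its cradle (ring 205,175) and the spanner, tape and union unmoved. The wrist view shows the tube and grip inside both saddles (275,15 and 277,190), matching the first lie within about 1 mm.

```bash
python3 -c "
from rig import finish_job
print(finish_job())"
```

```text
the job is handed in; nothing more can be done
None
```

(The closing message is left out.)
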